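# Push a used shaker through the spring flap of the return lane

## Task

Return the used salt shaker (yellow cap) that stands on the front deck of the steel lane: push the blue self-closing flap well open with one finger before the shaker reaches it, and push the shaker through the doorway with the other finger, far enough in that the flap then swings fully shut behind it. Only push the shaker along the lane floor, gently and upright: never pinch, lift or tip it. Leave the other shakers and tableware where they stand.

Things in the scene. Friction and masses are not known exactly. Their poses are not given: they have to be found in the camera images.
- lane: Open-topped lane of smooth steel, fixed. Origin: on the counter under the middle of the flap's doorway; +x runs along the lane, inward through the doorway, +y left. Floor 4 mm thick, walls 50 mm high. Front deck x -160 (open end) to 0, y -34 to 34 inside; inner chamber x 0 to the end wall at 215, y -34 to 47 inside, with a kerb 14 mm high at y 34 to 37. Side tray on its left: y 50 to 116, x 6 to 215, rim 14 mm.
- flap (a joint): Angle of the blue self-closing flap, rad: 0 = shut across the lane, grows as it swings inward to a stop at 1.57; never outward. A light spring always pushes it shut (0.3 N at the free end when shut, 1 N wide open); let go, it shuts within about a second.
- flap_hinge (a point): On the flap's upright hinge, at the doorway's left end (lane x 0, y 44), 33 mm above the counter. The flap is an upright plate 74 mm long, 4 mm thick, from 18 to 57 mm above the counter; inside the lane it sweeps a 74 mm arc about the hinge.
- flap_edge (a point): Middle of the flap's free edge, 33 mm above the counter, 74 mm from the hinge; at lane y -30 when shut.
- shaker: The used salt shaker: white porcelain cylinder 46 mm in diameter with a yellow cap, 58 mm high in all, about 0.15 kg. It starts upright on the lane's front deck, its middle 75 to 105 mm before the doorway and up to 6 mm off the lane's centre line. Origin: centre of its underside (4 mm above the counter on the deck); z is up.
- clean1: Clean white shaker with a steel cap, 46 mm diameter, 58 mm high, in the side tray. Origin: centre of its underside. Leave alone.
- clean2: Second clean shaker, as the first, in the side tray. Leave alone.
- jug: White handled mug, 72 mm diameter, 95 mm high, on the counter. Origin: centre of its underside. Leave alone.
- sugarbowl: White lidded sugar bowl, 92 mm diameter, 80 mm high. Origin: centre of its underside. Leave alone.
- tumbler: Glass tumbler, 72 mm diameter, 85 mm high. Origin: centre of its underside. Leave alone.
- ramekin: Small white dish, 72 mm diameter, 40 mm high. Origin: centre of its underside. Leave alone.
- corkscrew: Blue folded waiter's corkscrew, 115 x 18 x 12 mm, lying on the counter. Origin: centre of its underside. Leave alone.
Mind the look-alikes: they are no part of the job. What is shaped like the shaker but green or red is not meant.

How it is judged:
By the outcome, as a careful person would: the job done as asked, in the order asked, and still so for the second after the job is handed in, with the robot touching nothing.
It also fails if it takes over 40 s, if anything falls off the work surface, if the arm or the gripper's body presses on something with over 40 N, if the wrist force passes 120 N, or if a joint passes its speed limit or range.

## Robot

A 6-joint arm with a two-finger parallel gripper is mounted at the origin on the work surface. World frame = base frame: x ahead of the robot, y to its left, z up, the work surface at z = 0. Lengths are in m, angles in degrees, forces in N, time in s.
With the tool pointing down it reaches from about 0.375 to 0.75 m from the base axis. Payload 9 kg.
Tool frame: the origin (TCP) lies on the centre line of the jaws, within the pads' length; the fingertips stand finger_overhang ahead of it and the grasp point (between the pads) lies 11 mm behind it (finger_overhang is the distance from the TCP to the fingertips, in m); z points along the fingers, y is the direction in which the jaws open and shut (so a half turn about z gives the same grasp; the last joint's range is limited). The gripper opens to 85 mm and grips with 20 to 120 N. Pads are 22 mm wide; open, the fingers measure 114 mm over their backs; the gripper's body (76 mm by 85 mm) begins 54 mm behind the grasp point. The pads swing forward as they close: fully open they stand 13 mm farther back than shut.
Start: joints at [52.099, 5.964, 5.575, 89.605, 0, 77.527], TCP at [0.258, 0.542, 0.239] pointing down, gripper open.
Joint ranges: [-171.21, 171.21], [-48.23, 106.86], [-62.78, 66.21], [-105.2, 120.99], [-86.42, 89.51], [-180, 180]. Speed limits (degrees/s): [127.2, 127.2, 147.25, 180, 180, 180].

## Interface

Orientations are given as a 3x3 rotation matrix whose columns are the frame's x, y, z axes.
In Python, from workcell import observe, grab_frame, get_calibration, hand_in, finger_overhang gives the robot as it stands.
- The arm moves only by the tool send_rows, never from a script. Its argument "series" is a list of rows, each an object of numbers: "x", "y", "z": the shift along the world's x, y, z in m; "roll": the turn about the world's z in rad; "hand": the opening, from 0 (shut) to 1 (fully open). In form: [{"x": .., "y": .., "z": .., "roll": .., "hand": ..}, ...]. A call has 1 to 12 rows; each row is the pose to reach, as a shift and turn from the pose measured when the call began; what a row does not reach only later rows make up. A row lasts 1/8 s, in which the tool goes at most 62.5 mm and 10.7 degrees, less where a joint would pass 70% of its speed; a pose out of reach is approached as far as the arm can. A call with a gripper value outside its range is refused whole. The fingers move at their own pace and stop on an object; "force" is the grip in N (left out, the last holds). Time passes only in rows, so rows that repeat a pose let the fingers close. It gives the time, the measured TCP pose, the force and the opening at its end, in the units of the state.
- observe(): the state, without advancing time (a new reading comes with each control period).
- grab_frame(name): name is "side" or "top"; returns the picture (480x640x3 uint8, red, green, blue); there is no depth.
- get_calibration(name): a dict with "vfov" (degrees; the focal length in pixels is half the picture's height over the tangent of half this angle, whatever the lens; pixels are square), "cx", "cy" (the principal point, pixels), "k1" (the pictures are not rectified: a ray, as slopes to the right and down, at radius r is drawn at 1 + k1 r^2 times it, then the intrinsics apply), "extrinsics" (4x4, takes a point from camera to world coordinates). Camera axes: x right, y down, z forward; pixel columns grow to the right and rows downward; lengths in m; the calibration is good to about 2 mm. A picture is of the moment at which its call begins. get_calibration takes no time and is no camera call.
- hand_in(): hands the job in, once; it reports no verdict.
The state is a dict: "time_s": time; "q": joint angles; "qvel": joint speeds; "joint_efforts": joint torques, N m; "tcp_pos": TCP position; "tool_rot": TCP orientation; "force": force on the tool from outside, world axes, zero at the start; "ft_torque": the same for the moment, N m; "finger_gap": opening from 0.0 (shut) to 1.0 (fully open).
Only numpy, scipy, OpenCV 4.12 (cv2) and the standard library are available. Lean on these libraries where they do the work, as an engineer would, in place of code of your own. Each camera call takes 0.05 s, during which the arm holds its last target.

## Working session

There is one attempt and no reset: what is moved stays moved. The work goes in short steps, Python scripts to look and compute and a tool call to move; the robot and the scene stay as the last step left them, time stands still between calls to the robot, and variables do not carry over. Pictures are saved under pics/ and viewed, and the job is handed in when it is done.

Besides the shell and the picture viewer there is one more tool, called after ">>>" as a command line: name --argument value ..., lists and objects as JSON in quotes. send_rows: Moves the arm, as the interface text tells. Its arguments: {"type":"object","properties":{"series":{"type":"array"},"force":{"type":"number"}},"required":["series"]}

```bash
mkdir -p pics; ls; python3 - <<'E'
from workcell import *
import cv2
s=observe()
for k,v in s.items(): print(k,v)
print(finger_overhang if not callable(finger_overhang) else finger_overhang())
for n in("side","top"):
    c=get_calibration(n); print(n,c)
    cv2.imwrite(f"pics/{n}0.png",cv2.cvtColor(grab_frame(n),cv2.COLOR_RGB2BGR))
E
```

```text
pics
time_s 0.0
q [ 5.21004750e+01  5.99869846e+00  5.52715330e+00  8.96050897e+01
 -3.69815064e-04  7.75263540e+01]
qvel [-0.20766803 -0.07276917 -0.12805179  0.00317852 -0.02188168 -0.04663978]
joint_efforts [ 9.18180085e-04 -5.56927693e+01  5.03649116e+01  1.68912322e-02
 -3.39515782e-04  6.26124731e-06]
tcp_pos [0.25739789 0.54162387 0.23852241]
tool_rot [[-9.03141348e-01  4.29342565e-01 -8.16523637e-04]
 [ 4.29343249e-01  9.03140771e-01 -1.05939617e-03]
 [ 2.82591920e-04 -1.30735339e-03 -9.99999105e-01]]
force [-0.64156012  0.48553491 -0.52744401]
ft_torque [-0.02762907 -0.00140982 -0.06797674]
finger_gap 0.9975755098043562
0.008
side {'vfov': 56.12901759313214, 'cx': 316.8738033251585, 'cy': 237.80418524023, 'k1': 0.026297224228161775, 'extrinsics': array([[ 0.87944906, -0.36833328,  0.30149619,  0.2166162 ],
       [-0.47596368, -0.67346093,  0.56560495, -0.53448032],
       [-0.00528523, -0.64092197, -0.76758784,  0.77502496],
       [ 0.        ,  0.        ,  0.        ,  1.        ]])}
top {'vfov': 42.69892699327198, 'cx': 315.4917556278581, 'cy': 239.6254721590745, 'k1': -0.18945759377900198, 'extrinsics': array([[-3.55004790e-04, -9.83565424e-01,  1.80551738e-01,
         3.02065228e-01],
       [-9.99618645e-01,  5.33448775e-03,  2.70944405e-02,
        -1.00893211e-02],
       [-2.76123059e-02, -1.80473265e-01, -9.83192230e-01,
         1.28394848e+00],
       [ 0.00000000e+00,  0.00000000e+00,  0.00000000e+00,
         1.00000000e+00]])}
```

View pics/side0.png

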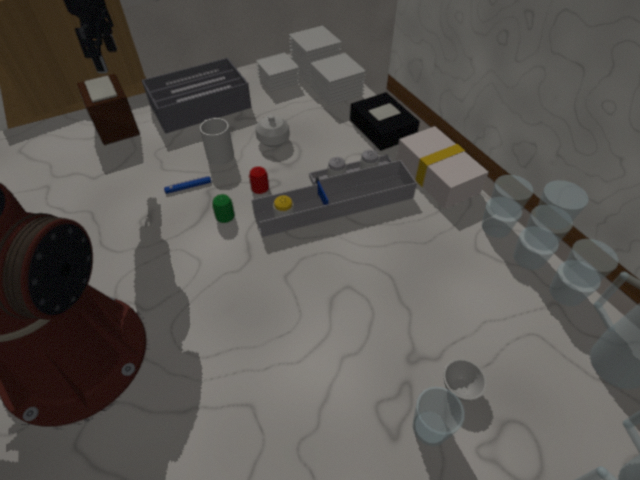

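View pics/top0.png

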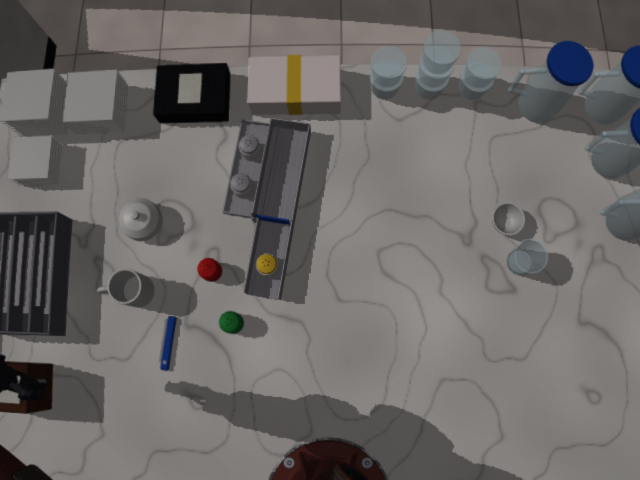

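The top view shows the yellow-capped shaker at (266,264) on the lane's front deck and the blue flap at (272,219). The look-alikes are the red shaker (209,269) and the green one (231,322), both on the counter, and the clean ones at (248,145) and (240,184) in the tray. Only the yellow-capped one fits the description. I'll confirm it in an enlarged crop.

```bash
cat > h.py <<'E'
import numpy as np, cv2
from workcell import *
def ray(n,u,v):
    c=get_calibration(n); f=240/np.tan(np.radians(c['vfov']/2))
    K=np.array([[f,0,c['cx']],[0,f,c['cy']],[0,0,1]])
    # r_d = r(1+k1 r^2): OpenCV model
    p=cv2.undistortPointsIter(np.array([[[u,v]]],float),K,np.array([c['k1'],0,0,0,0.]),None,None,(3,100,1e-12))[0,0]
    E=c['extrinsics']; return E[:3,3],E[:3,:3]@np.array([p[0],p[1],1.])
def onz(n,u,v,z):
    o,d=ray(n,u,v); return o+d*(z-o[2])/d[2]
def proj(n,P):
    c=get_calibration(n); f=240/np.tan(np.radians(c['vfov']/2))
    K=np.array([[f,0,c['cx']],[0,f,c['cy']],[0,0,1]]); T=np.linalg.inv(c['extrinsics'])
    return cv2.projectPoints(np.array(P,float).reshape(-1,1,3),cv2.Rodrigues(T[:3,:3])[0],T[:3,3],K,np.array([c['k1'],0,0,0,0.]))[0].reshape(-1,2)
def tri(a,b):
    (o1,d1),(o2,d2)=ray('top',*a),ray('side',*b)
    A=np.stack([d1,-d2],1); t=np.linalg.lstsq(A,o2-o1,rcond=None)[0]
    p,q=o1+d1*t[0],o2+d2*t[1]; return (p+q)/2,np.linalg.norm(p-q)
def yellow(im):
    h=cv2.cvtColor(im,cv2.COLOR_RGB2HSV); return cv2.inRange(h,(18,140,90),(35,255,255))
def blue(im):
    h=cv2.cvtColor(im,cv2.COLOR_RGB2HSV); return cv2.inRange(h,(105,120,40),(125,255,255))
def snap(n,name,crop=None,k=1):
    im=grab_frame(n); b=cv2.cvtColor(im,cv2.COLOR_RGB2BGR)
    if crop: x0,x1,y0,y1=crop; b=cv2.resize(b[y0:y1,x0:x1],None,fx=k,fy=k,interpolation=cv2.INTER_CUBIC)
    cv2.imwrite(f"pics/{name}.png",b); return im
def blobs(m,box):
    x0,x1,y0,y1=box; mm=np.zeros_like(m); mm[y0:y1,x0:x1]=m[y0:y1,x0:x1]
    n,l,s,c=cv2.connectedComponentsWithStats(mm)
    return [(s[i].tolist(),c[i].round(1).tolist()) for i in range(1,n) if s[i][4]>8]
E
python3 - <<'E'
from h import *
a=snap('top','topc',(210,350,110,310),3); b=snap('side','sidec',(230,430,140,240),4)
print(blobs(yellow(a),(220,320,110,310)),blobs(blue(a),(220,320,110,310)))
print(blobs(yellow(b),(240,340,180,240)),blobs(blue(b),(290,340,160,220)))
E
```

```text
[([257, 254, 19, 19, 276], [265.5, 263.2])] [([256, 215, 34, 9, 158], [272.8, 219.0])]
[([274, 195, 18, 13, 181], [282.6, 201.4])] [([317, 181, 11, 23, 120], [321.9, 193.5])]
```

View pics/topc.png

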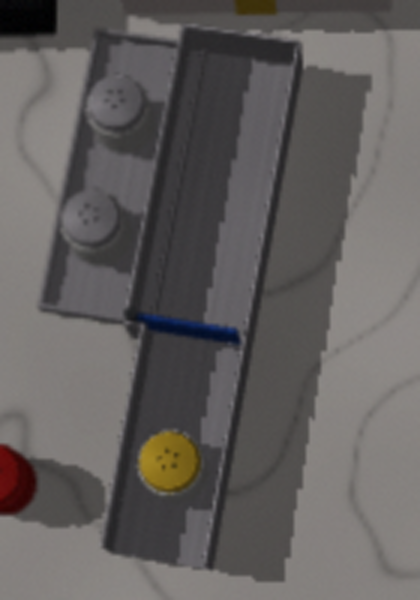

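View pics/sidec.png

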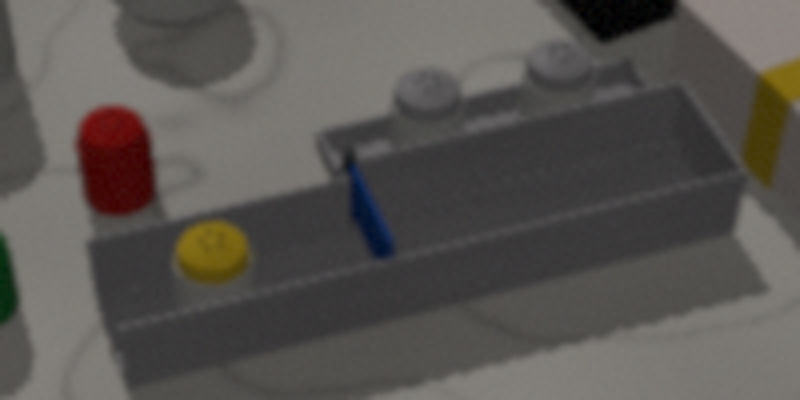

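Confirmed: the yellow-capped shaker stands on the deck at crop (168,461). The blue flap is shut across the lane, hinge at crop (135,318) and free edge at (239,337).

```bash
python3 - <<'E'
from h import *
g=lambda u,v:(210+u/3-.33,110+v/3-.33)
pts={'RF':(212,567,.05),'RB':(302,45,.05),'LF':(106,548,.05),'LB':(183,28,.05),'hinge':(135,318,.057),'edge':(239,336,.057)}
P={k:onz('top',*g(u,v),z) for k,(u,v,z) in pts.items()}
for k in P: print(k,P[k].round(4))
d=P['RB']-P['RF']; print('right wall len',np.linalg.norm(d),np.degrees(np.arctan2(d[1],d[0])))
d=P['LF']-P['RF']; print('front width',np.linalg.norm(d),np.degrees(np.arctan2(d[1],d[0]))-90)
d=P['LB']-P['RB']; print('back width',np.linalg.norm(d),np.degrees(np.arctan2(d[1],d[0]))-90)
d=P['hinge']-P['edge']; print('flap',np.linalg.norm(d),np.degrees(np.arctan2(d[1],d[0]))-90)
# shaker cap
print('cap top z.062',onz('top',265.5,263.2,.060),'tri',tri((265.5,263.2),(282.6,201.4)))
# lane pose LSQ from corners
L={'RF':(-160,-37),'RB':(218,-37),'LF':(-160,37),'LB':(218,50)}
A=np.array([L[k] for k in L])/1000.; B=np.array([P[k][:2] for k in L])
ca,cb=A.mean(0),B.mean(0); H=(A-ca).T@(B-cb); U,S,V=np.linalg.svd(H); R=V.T@U.T
t=cb-R@ca; print('lane t',t,'ang',np.degrees(np.arctan2(R[1,0],R[0,0])),'res mm',((A@R.T+t-B)*1000).round(1))
print('shaker lane', R.T@(onz('top',265.5,263.2,.060)[:2]-t))
for n in('hinge','edge'): print(n,R.T@(P[n][:2]-t))
E
```

```text
RF [0.408  0.0949 0.05  ]
RB [0.7779 0.0348 0.05  ]
LF [0.4208 0.1669 0.05  ]
LB [0.7921 0.12   0.05  ]
hinge [0.5782 0.1489 0.057 ]
edge [0.565  0.0773 0.057 ]
right wall len 0.37477298033439044 -9.220672587526662
front width 0.07311907558892193 -10.109001994542396
back width 0.08630155706453849 -9.456858215145914
flap 0.07280976355447322 -10.388321902147709
cap top z.062 [0.47893793 0.1247269  0.06      ] tri (array([0.48071874, 0.12475226, 0.05667738]), np.float64(0.002672685257325718))
lane t [0.57057035 0.10556565] ang -9.219861212223625 res mm [[-1.3 -0.2]
 [ 1.9 -0.7]
 [-2.3  0.9]
 [ 1.7  0. ]]
shaker lane [-0.09351868  0.00423204]
hinge [0.00055783 0.04397492]
edge [-0.00092692 -0.0288197 ]
```

```bash
python3 - <<'E'
from h import *
g=lambda u,v:(210+u/3-.33,110+v/3-.33)
s=lambda u,v:(230+u/4-.37,140+v/4-.37)
T={'RF':(212,567),'RB':(302,45),'LF':(106,548),'LB':(183,28),'edge':(239,336)}
S={'RF':(119,328),'RB':(742,175),'LF':(90,243),'LB':(685,86),'edge':(388,252)}
for k in T:
    p,e=tri(g(*T[k]),s(*S[k])); print(k,p.round(4),'gap',round(e,4),'side onz',onz('side',*s(*S[k]),.05).round(4))
def lane(p,t=np.array([.5706,.1056]),a=np.radians(-9.4)):
    R=np.array([[np.cos(a),-np.sin(a)],[np.sin(a),np.cos(a)]]); return R.T@(p[:2]-t)
for n,uv,z in(('red',(209,269),.058),('clean1',(248,145),.06),('clean2',(240,184),.06),('green',(231,322),.058),('yellow top',(265.5,263.2),.060)):
    print(n,(lane(onz('top',*uv,z))*1000).round(1))
print('yellow side',(lane(onz('side',282.6,201.4,.057))*1000).round(1))
E
```

```text
RF [0.4097 0.0937 0.0571] gap 0.0047 side onz [0.4139 0.0996 0.05  ]
RB [0.7784 0.0344 0.0512] gap 0.0019 side onz [0.7804 0.0351 0.05  ]
LF [0.4231 0.1662 0.0507] gap 0.0047 side onz [0.4256 0.1665 0.05  ]
LB [0.7963 0.1191 0.0467] gap 0.006 side onz [0.797  0.1156 0.05  ]
edge [0.5669 0.0772 0.0532] gap 0.0022 side onz [0.5695 0.0797 0.05  ]
red [-123.7  116.3]
clean1 [147.8  85.6]
clean2 [61.4 86.1]
green [-221.7   52. ]
yellow top [-93.6   3.9]
yellow side [-90.5   3.9]
```

```bash
cat >> h.py <<'E'
T0=np.array([.5715,.1055]); A0=-9.4
def RL(a=A0):
    a=np.radians(a); return np.array([[np.cos(a),-np.sin(a)],[np.sin(a),np.cos(a)]])
def l2w(p): return T0+RL()@(np.array(p[:2])/1000)
def w2l(p): return RL().T@(np.array(p[:2])-T0)*1000
def now():
    s=observe(); R=s['tool_rot']; yaw=np.degrees(np.arctan2(R[1,1],R[0,1]))
    return s,s['tcp_pos'],yaw
def state():
    s,p,yaw=now(); phi=yaw-A0; D=14.5+85*s['finger_gap']; c=w2l(p); u=np.array([np.cos(np.radians(phi)),np.sin(np.radians(phi))])
    print('t',round(s['time_s'],2),'lane',c.round(1),'z',p[2].round(4),'phi',round(phi,1),'gap',round(s['finger_gap'],3),'R',(c-u*D/2).round(1),'F',(c+u*D/2).round(1),'force lane',(RL().T@s['force'][:2]).round(1),s['force'][2].round(1))
def delta(lx,ly,phi,z=None):
    s,p,yaw=now(); w=l2w((lx,ly)); d=w-p[:2]
    print('dx %.4f dy %.4f dz %s roll %.4f'%(d[0],d[1],None if z is None else round(z-p[2],4),np.radians(phi+A0-yaw)))
E
python3 - <<'E'
from h import *
state(); delta(-78.5,17,3,.15)
E
```

```text
t 0.2 lane [-381.   379.1] z 0.2388 phi 74.0 gap 1.005 R [-394.8  331.1] F [-367.2  427.1] force lane [-0.6  0.8] 0.5
dx 0.2393 dy -0.4066 dz -0.0888 roll -1.2387
```

>>> send_rows --series '[{"x": 0.024,"y": -0.04,"z": 0,"roll": -0.12,"hand": 1},{"x": 0.048,"y": -0.081,"z": 0,"roll": -0.25,"hand": 1},{"x": 0.072,"y": -0.122,"z": 0,"roll": -0.37,"hand": 1},{"x": 0.096,"y": -0.163,"z": 0,"roll": -0.5,"hand": 1},{"x": 0.12,"y": -0.203,"z": 0,"roll": -0.62,"hand": 1},{"x": 0.144,"y": -0.244,"z": 0,"roll": -0.74,"hand": 1},{"x": 0.168,"y": -0.285,"z": 0,"roll": -0.87,"hand": 1},{"x": 0.192,"y": -0.325,"z": -0.02,"roll": -0.99,"hand": 1},{"x": 0.215,"y": -0.366,"z": -0.05,"roll": -1.11,"hand": 1},{"x": 0.239,"y": -0.4066,"z": -0.089,"roll": -1.239,"hand": 1},{"x": 0.239,"y": -0.4066,"z": -0.109,"roll": -1.239,"hand": 1},{"x": 0.239,"y": -0.4066,"z": -0.109,"roll": -1.239,"hand": 1}]'

```text
time_s: 1.7
tcp_pos: [0.4951, 0.1353, 0.1284]
tool_rot: [[0.111, 0.994, -0.004], [0.994, -0.111, 0.0], [0.0, -0.004, -1.0]]
force: [-0.6, 0.7, -0.3]
finger_gap: 0.998
```

```bash
python3 - <<'E'
from h import *
snap('side','side1',(200,460,60,260),3);snap('top','top1',(200,360,100,320),2.5)
state(); delta(-78.5,17,3,.08)
E
```

```text
t 1.8 lane [-79.   17.9] z 0.1308 phi 3.1 gap 0.999 R [-128.7   15.2] F [-29.4  20.5] force lane [-0.1  1. ] 0.0
dx 0.0004 dy -0.0009 dz -0.0508 roll -0.0016
```

View pics/side1.png

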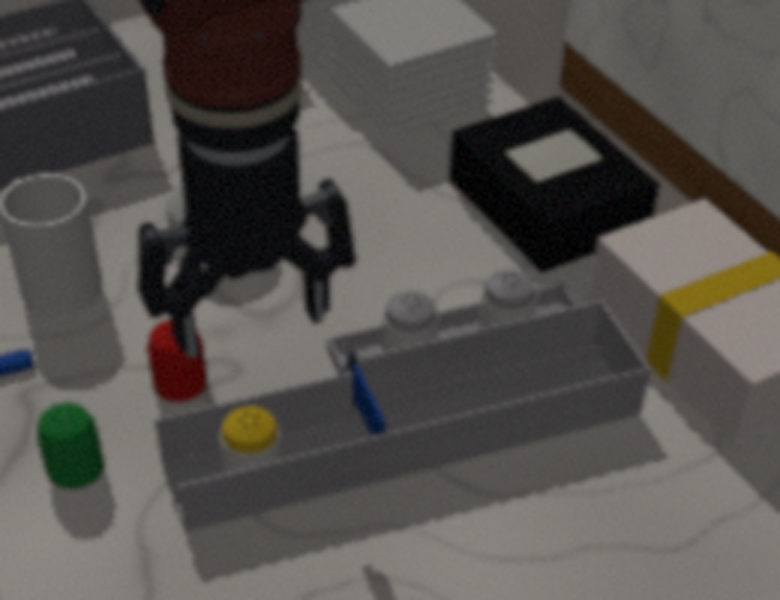

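View pics/top1.png

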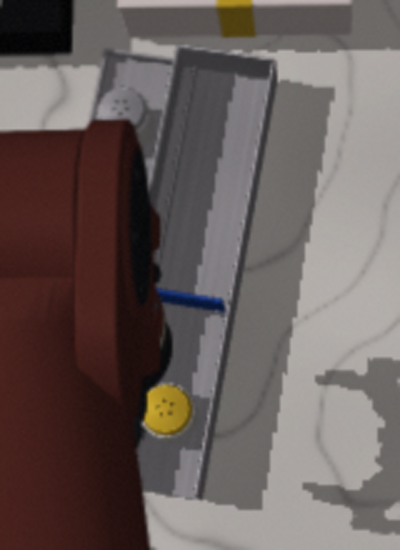

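```bash
python3 - <<'E'
from h import *
for n,c in (('R',(-128.7,15.2)),('F',(-29.4,20.5))):
  w=l2w(c)
  for z in (.11,.12,.13,.14,.15): print(n,z,((proj('side',[*w,z])[0]-[200,60])*3).round(0))
E
```

```text
R 0.11 [188. 373.]
R 0.12 [187. 363.]
R 0.13 [185. 353.]
R 0.14 [184. 342.]
R 0.15 [183. 331.]
F 0.11 [318. 338.]
F 0.12 [318. 327.]
F 0.13 [318. 317.]
F 0.14 [317. 306.]
F 0.15 [317. 295.]
```

Side view: the open gripper hangs above the lane, with fingertips at crop (188,350) and (318,318). Both match the projected finger positions within 1–2 mm, and the tips lie at about TCP height when open. I'll descend so the fingers stand astride the shaker without touching it.

```bash
python3 - <<'E'
from h import *
delta(-81.5,17,3,.016)
E
```

```text
dx -0.0026 dy -0.0005 dz -0.1148 roll -0.0016
```

>>> send_rows --series '[{"x": -0.0026,"y": -0.0005,"z": -0.02,"roll": 0,"hand": 1},{"x": -0.0026,"y": -0.0005,"z": -0.045,"roll": 0,"hand": 1},{"x": -0.0026,"y": -0.0005,"z": -0.065,"roll": 0,"hand": 1},{"x": -0.0026,"y": -0.0005,"z": -0.08,"roll": 0,"hand": 1},{"x": -0.0026,"y": -0.0005,"z": -0.09,"roll": 0,"hand": 1},{"x": -0.0026,"y": -0.0005,"z": -0.09,"roll": 0,"hand": 1}]'

```text
time_s: 2.55
tcp_pos: [0.4935, 0.1357, 0.0404]
tool_rot: [[0.109, 0.994, -0.001], [0.994, -0.109, 0.0], [0.0, -0.001, -1.0]]
force: [0.3, -0.6, 0.6]
finger_gap: 0.996
```

```bash
python3 - <<'E'
from h import *
snap('side','side2',(220,420,120,260),4)
state(); delta(-81.5,17,3,.016)
E
```

```text
t 2.6 lane [-81.4  17.1] z 0.0411 phi 3.1 gap 0.998 R [-131.1   14.4] F [-31.8  19.8] force lane [0.  0.2] 0.3
dx -0.0001 dy -0.0001 dz -0.0251 roll -0.0018
```

View pics/side2.png

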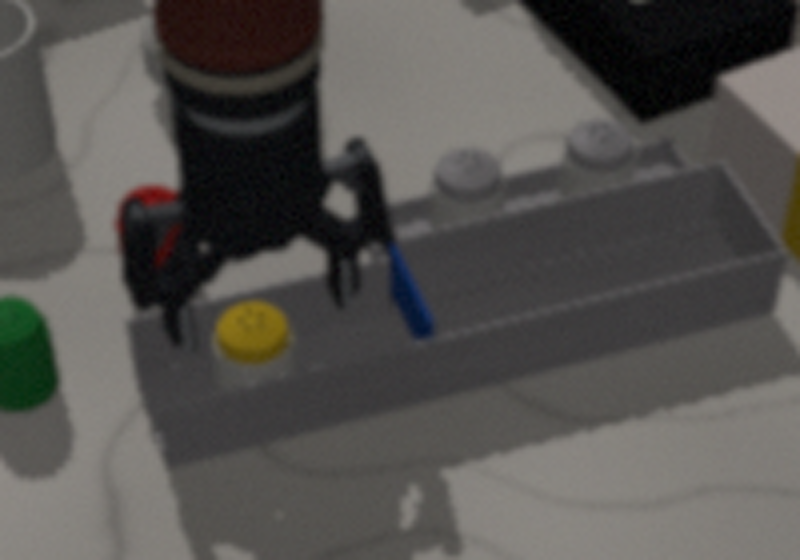

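Side view: the fingers are at (180,340) and (345,300), with the yellow cap between them at (252,330) and the flap at (410,290). The knuckle links hang about 39 mm above the tips, so I'll keep the TCP near z 0.022 to keep them above the flap's top.

>>> send_rows --series '[{"x": 0,"y": 0,"z": -0.008,"roll": 0,"hand": 1},{"x": 0,"y": 0,"z": -0.015,"roll": 0,"hand": 1},{"x": 0,"y": 0,"z": -0.019,"roll": 0,"hand": 1},{"x": 0,"y": 0,"z": -0.019,"roll": 0,"hand": 1}]'

```text
time_s: 3.1
tcp_pos: [0.4936, 0.1356, 0.0216]
tool_rot: [[0.11, 0.994, -0.001], [0.994, -0.11, 0.001], [0.0, -0.001, -1.0]]
force: [-0.1, 0.1, -0.4]
finger_gap: 1.002
```

```bash
python3 - <<'E'
from h import *
snap('side','side3',(220,420,120,260),4)
state(); delta(-65,17,3,.022);delta(-50,15,4,.022)
E
```

```text
t 3.15 lane [-81.5  17. ] z 0.0219 phi 3.1 gap 0.996 R [-131.    14.3] F [-32.   19.7] force lane [0.7 0.6] 0.3
dx 0.0163 dy -0.0027 dz 0.0001 roll -0.0018
dx 0.0308 dy -0.0071 dz 0.0001 roll 0.0157
```

View pics/side3.png

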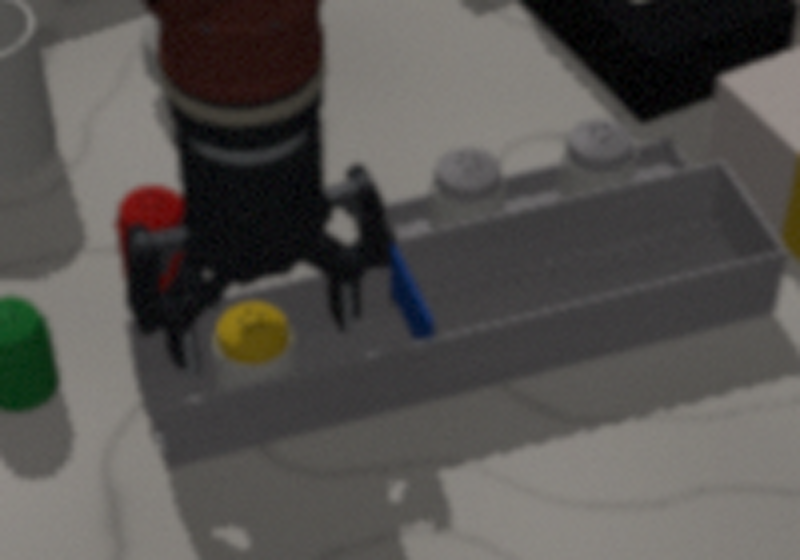

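```bash
python3 - <<'E'
from h import *
delta(-81.5,12,-8,.022);delta(-66,12,-8,.022);delta(-46,12,-8,.022)
E
```

```text
dx -0.0008 dy -0.0050 dz 0.0001 roll -0.1938
dx 0.0145 dy -0.0075 dz 0.0001 roll -0.1938
dx 0.0342 dy -0.0108 dz 0.0001 roll -0.1938
```

>>> send_rows --series '[{"x": 0,"y": -0.003,"z": 0,"roll": -0.1,"hand": 1},{"x": -0.0008,"y": -0.005,"z": 0,"roll": -0.194,"hand": 1},{"x": 0.003,"y": -0.0056,"z": 0,"roll": -0.194,"hand": 1},{"x": 0.007,"y": -0.0062,"z": 0,"roll": -0.194,"hand": 1},{"x": 0.0105,"y": -0.0068,"z": 0,"roll": -0.194,"hand": 1},{"x": 0.014,"y": -0.0074,"z": 0,"roll": -0.194,"hand": 1},{"x": 0.0175,"y": -0.008,"z": 0,"roll": -0.194,"hand": 1},{"x": 0.021,"y": -0.0086,"z": 0,"roll": -0.194,"hand": 1},{"x": 0.0245,"y": -0.0092,"z": 0,"roll": -0.194,"hand": 1},{"x": 0.028,"y": -0.0098,"z": 0,"roll": -0.194,"hand": 1},{"x": 0.031,"y": -0.0103,"z": 0,"roll": -0.194,"hand": 1},{"x": 0.034,"y": -0.0108,"z": 0,"roll": -0.194,"hand": 1}]'

```text
time_s: 4.65
tcp_pos: [0.5279, 0.1248, 0.0219]
tool_rot: [[0.299, 0.954, -0.0], [0.954, -0.299, 0.001], [0.0, -0.0, -1.0]]
force: [-4.0, 0.9, 2.7]
finger_gap: 1.002
```

```bash
python3 - <<'E'
from h import *
a=snap('side','side4',(220,420,120,260),4); b=snap('top','top4',(200,360,100,320),2.5)
bl=blobs(yellow(a),(230,430,130,250)); print(bl,[w2l(onz('side',*x[1],.057)).round(1) for x in bl])
bl=blobs(yellow(b),(230,330,120,320)); print(bl,[w2l(onz('top',*x[1],.060)).round(1) for x in bl])
state()
E
```

```text
[([420, 155, 10, 11, 68], [425.7, 160.0]), ([286, 194, 16, 13, 121], [293.5, 199.1])] [array([274.4,  23.5]), array([-66.4,   2.7])]
[([269, 246, 11, 16, 118], [274.0, 253.8])] [array([-72.8,  -9.8])]
t 4.75 lane [-45.8  11.9] z 0.0219 phi -8.0 gap 0.999 R [-95.   18.8] F [3.4 5. ] force lane [-1.4  0.7] 0.2
```

View pics/side4.png

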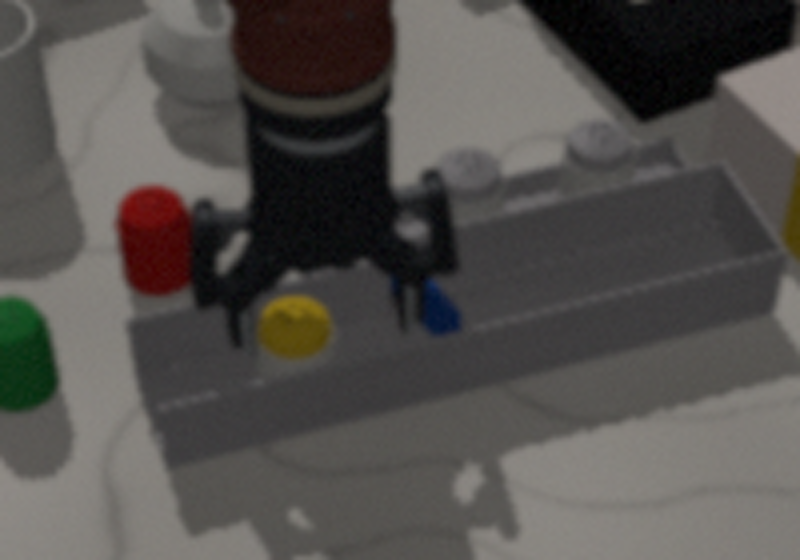

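View pics/top4.png

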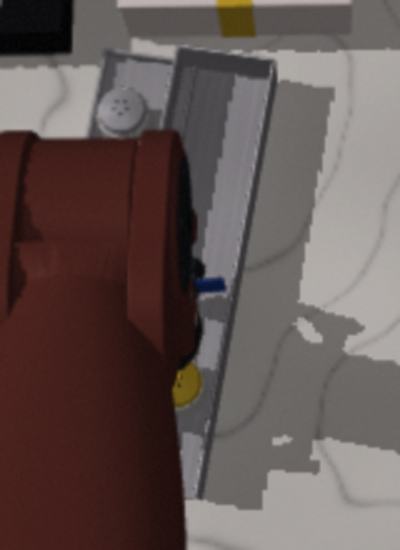

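```bash
python3 - <<'E'
from h import *
print(w2l(onz('side',282.6,201.4,.057)),w2l(onz('side',293.3,200.6,.057)))
# top: right edge of the cap: before bbox right 276, rows 254-273
b=grab_frame('top'); m=yellow(b)
ys,xs=np.nonzero(m[240:275,255:300]); 
for r in sorted(set(ys)): print(r+240,xs[ys==r].min()+255,xs[ys==r].max()+255)
E
```

```text
[-91.4239876    3.85306317] [-68.1744971   -1.64531449]
246 275 277
247 274 277
248 273 278
249 271 278
250 271 278
251 271 278
252 271 279
253 271 279
254 270 279
255 269 278
256 269 278
257 269 277
258 270 277
259 270 276
260 270 275
261 270 274
262 271 271
```

```bash
python3 - <<'E'
from h import *
delta(-32,12,-8,.022)
E
```

```text
dx 0.0137 dy -0.0021 dz 0.0001 roll 0.0003
```

>>> send_rows --series '[{"x": 0.0035,"y": -0.0005,"z": 0,"roll": 0,"hand": 1},{"x": 0.007,"y": -0.001,"z": 0,"roll": 0,"hand": 1},{"x": 0.0105,"y": -0.0016,"z": 0,"roll": 0,"hand": 1},{"x": 0.0137,"y": -0.0021,"z": 0,"roll": 0,"hand": 1},{"x": 0.0137,"y": -0.0021,"z": 0,"roll": 0,"hand": 1}]'

```text
time_s: 5.42
tcp_pos: [0.5423, 0.1224, 0.0219]
tool_rot: [[0.3, 0.954, 0.001], [0.954, -0.3, 0.0], [0.0, 0.001, -1.0]]
force: [-0.9, -0.3, -0.6]
finger_gap: 0.998
```

```bash
python3 - <<'E'
from h import *
a=snap('side','side5',(220,420,120,260),4); b=snap('top','top5',(200,360,100,320),2.5)
for n,im,box,z in(('side',a,(230,400,130,250),.057),('top',b,(230,330,120,320),.06)):
  bl=blobs(yellow(im),box); print(bl,[w2l(onz(n,*x[1],z)).round(1) for x in bl])
state()
E
```

```text
[([293, 193, 15, 7, 62], [300.3, 195.8]), ([294, 200, 13, 8, 49], [300.0, 203.2])] [array([-48.8,   7.6]), array([-56.5, -14.3])]
[([271, 239, 11, 18, 142], [275.9, 247.2])] [array([-58.8, -11.3])]
t 5.53 lane [-31.7  11.9] z 0.0219 phi -8.0 gap 0.999 R [-80.9  18.8] F [17.5  4.9] force lane [ 0.2 -0. ] -0.2
```

View pics/side5.png

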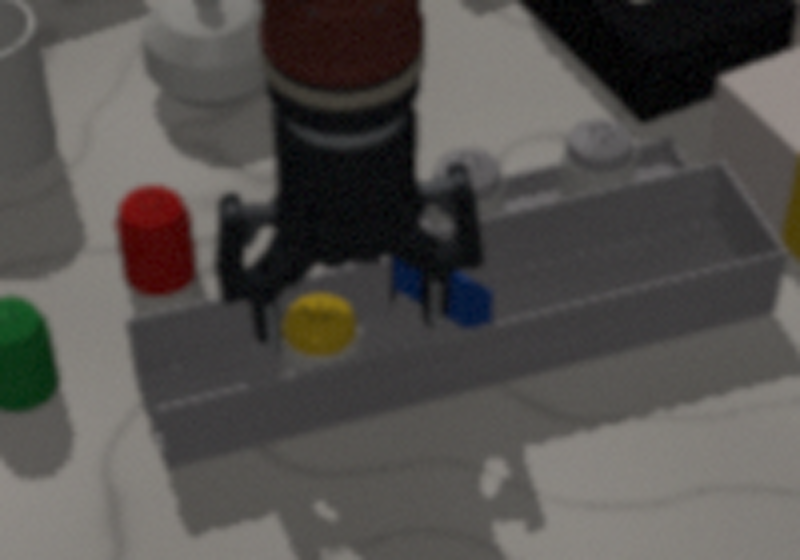

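View pics/top5.png

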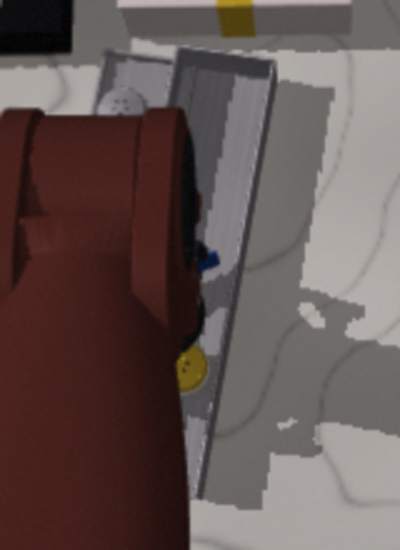

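```bash
python3 - <<'E'
from h import *
print(w2l(onz('side',299.6,199.8,.057)))
m=yellow(grab_frame('top')); ys,xs=np.nonzero(m[230:270,255:300]); print(xs.max()+255, ys.min()+230, ys.max()+230)
r=xs.max()+255; cy=(ys.min()+ys.max())/2+230
print(w2l(onz('top',r-9,cy,.06)), 'start', w2l(onz('top',266,263,.06)))
E
```

```text
[-54.1411064   -3.91025675]
281 239 256
[-60.6701865   -3.54455031] start [-93.89471287   2.92035687]
```

```bash
python3 - <<'E'
from h import *
delta(-33,14,-8,.022);delta(-16,14,-8,.022)
E
```

```text
dx -0.0009 dy 0.0023 dz 0.0001 roll 0.0004
dx 0.0159 dy -0.0005 dz 0.0001 roll 0.0004
```

>>> send_rows --series '[{"x": -0.0009,"y": 0.0023,"z": 0,"roll": 0,"hand": 1},{"x": 0.0025,"y": 0.0017,"z": 0,"roll": 0,"hand": 1},{"x": 0.006,"y": 0.0011,"z": 0,"roll": 0,"hand": 1},{"x": 0.0095,"y": 0.0006,"z": 0,"roll": 0,"hand": 1},{"x": 0.013,"y": 0,"z": 0,"roll": 0,"hand": 1},{"x": 0.016,"y": -0.0005,"z": 0,"roll": 0,"hand": 1},{"x": 0.016,"y": -0.0005,"z": 0,"roll": 0,"hand": 1}]'

```text
time_s: 6.45
tcp_pos: [0.5585, 0.1217, 0.0219]
tool_rot: [[0.3, 0.954, 0.001], [0.954, -0.3, -0.0], [0.0, 0.001, -1.0]]
force: [0.0, -0.1, 0.1]
finger_gap: 0.998
```

```bash
python3 - <<'E'
from h import *
a=snap('side','side6',(220,420,120,260),4); b=snap('top','top6',(200,360,100,320),2.5)
m=yellow(a); ys,xs=np.nonzero(m[180:220,280:330]); print('side cols',xs.min()+280,xs.max()+280,'rows',ys.min()+180,ys.max()+180)
m=yellow(b); ys,xs=np.nonzero(m[220:270,255:300]); print(xs.max()+255, ys.min()+220, ys.max()+220)
r=xs.max()+255; cy=(ys.min()+ys.max())/2+220
print(w2l(onz('top',r-9,cy,.06))+[3,0])
state()
E
```

```text
side cols 300 311 rows 193 206
285 231 250
[-42.16718719  -9.07237087]
t 6.55 lane [-15.6  13.9] z 0.0219 phi -8.0 gap 0.996 R [-64.7  20.8] F [33.5  6.9] force lane [-0.1 -1.9] -0.3
```

View pics/side6.png

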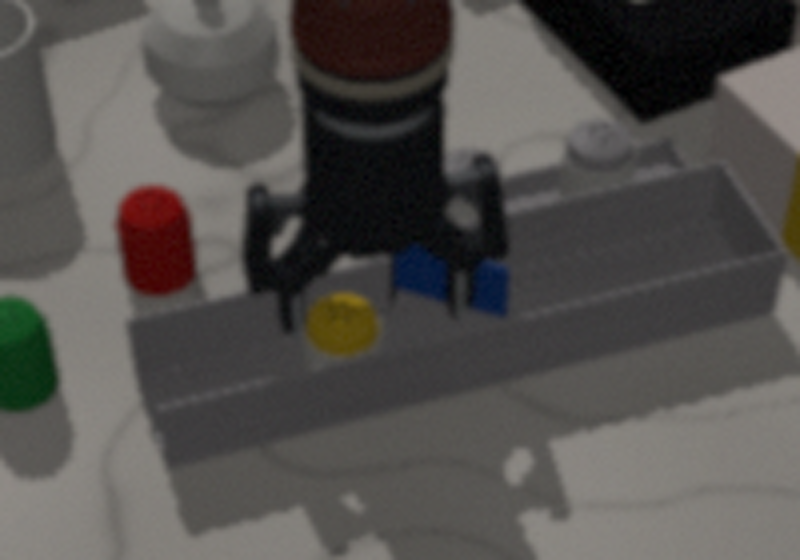

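View pics/top6.png

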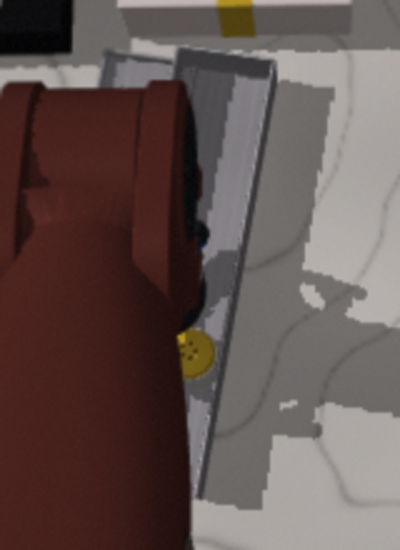

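```bash
cat > plan.py <<'E'
import numpy as np
from h import l2w
def rect(c,phi):
    u=np.array([np.cos(phi),np.sin(phi)]);v=np.array([-u[1],u[0]])
    return lambda p:np.array([(p-c)@u,(p-c)@v])
def dist(c,phi,p,r):
    q=np.abs(rect(c,phi)(p))-[7.25,11]; return np.linalg.norm(np.maximum(q,0))+min(max(q),0)-r
def flap(c,phi):  # flap angle (2 mm half thickness) resting on F
    u=np.array([np.cos(phi),np.sin(phi)]);v=np.array([-u[1],u[0]]); best=0
    for th in np.radians(np.arange(0,95,.5)):
        d=np.array([np.sin(th),-np.cos(th)]);n=np.array([-np.cos(th),-np.sin(th)]) # outer face normal
        s=min(((c+a*7.25*u+b*11*v-[0,44])@n)-2 for a in(-1,1) for b in(-1,1) if 0<(c+a*7.25*u+b*11*v-[0,44])@d<76) if any(0<(c+a*7.25*u+b*11*v-[0,44])@d<76 for a in(-1,1) for b in(-1,1)) else 1
        if s>=0: return np.degrees(th)
    return 99
def cfg(phid,Fx,Fy=27,ys=-8.5,off=3):
    p=np.radians(phid); Ry=ys+off-7.25*np.sin(p)+11*np.cos(p); D=(Fy-Ry)/np.sin(p)
    R=np.array([Fx-D*np.cos(p),Ry]); F=np.array([Fx,Fy]); xs=R[0]+7.25*np.cos(p)+11*np.sin(p)+np.sqrt(529-off**2)
    return R,F,D,xs,dist(F,p,np.array([xs,ys]),23),flap(F,p)
if __name__=='__main__':
  for ph,Fx in [(14,19),(14,40),(14,55),(17,57),(20,58),(25,59),(30,60),(37,61),(45,62),(55,63),(65,64),(75,66),(80,68),(80,80)]:
    R,F,D,xs,cl,th=cfg(ph,Fx,26.5); print(ph,'R',R.round(1),'F',F,'D',D.round(1),'hand',round((D-14.5)/85,3),'xs',xs.round(1),'clr',round(cl,1),'flap',th,'mid',((R+F)/2).round(1))
E
python3 plan.py; python3 - <<'E'
from h import *
print(w2l(onz('side',305.1,199.65,.057)));delta(-30,13.9,-8,.022);delta(-30,15,13.5,.022)
E
```

```text
14 R [-73.6   3.4] F [19.  26.5] D 95.4 hand 0.952 xs -41.1 clr 37.1 flap 83.0 mid [-27.3  15. ]
14 R [-52.6   3.4] F [40.  26.5] D 95.4 hand 0.952 xs -20.1 clr 37.1 flap 86.5 mid [-6.3 15. ]
14 R [-37.6   3.4] F [55.  26.5] D 95.4 hand 0.952 xs -5.1 clr 37.1 flap 87.5 mid [ 8.7 15. ]
17 R [-20.2   2.9] F [57.  26.5] D 80.7 hand 0.779 xs 12.8 clr 23.3 flap 87.5 mid [18.4 14.7]
20 R [-8.3  2.4] F [58.  26.5] D 70.6 hand 0.66 xs 25.0 clr 14.2 flap 87.5 mid [24.8 14.4]
25 R [5.2 1.4] F [59.  26.5] D 59.4 hand 0.528 xs 39.2 clr 5.3 flap 88.0 mid [32.1 14. ]
30 R [14.8  0.4] F [60.  26.5] D 52.2 hand 0.443 xs 49.4 clr 1.0 flap 88.0 mid [37.4 13.5]
37 R [24.4 -1.1] F [61.  26.5] D 45.8 hand 0.369 xs 59.6 clr -1.0 flap 88.0 mid [42.7 12.7]
45 R [32.7 -2.8] F [62.  26.5] D 41.5 hand 0.318 xs 68.4 clr -0.6 flap 87.5 mid [47.3 11.8]
55 R [40.9 -5.1] F [63.  26.5] D 38.6 hand 0.284 xs 76.8 clr 1.5 flap 87.0 mid [51.9 10.7]
65 R [48.2 -7.4] F [64.  26.5] D 37.4 hand 0.27 xs 84.0 clr 4.2 flap 86.0 mid [56.1  9.5]
75 R [56.3 -9.7] F [66.  26.5] D 37.4 hand 0.27 xs 91.6 clr 7.3 flap 84.5 mid [61.2  8.4]
80 R [ 61.4 -10.7] F [68.  26.5] D 37.8 hand 0.274 xs 96.3 clr 9.0 flap 84.0 mid [64.7  7.9]
80 R [ 73.4 -10.7] F [80.  26.5] D 37.8 hand 0.274 xs 108.3 clr 9.0 flap 85.0 mid [76.7  7.9]
[-42.38862741  -7.53038853]
dx -0.0142 dy 0.0024 dz 0.0001 roll 0.0006
dx -0.0140 dy 0.0035 dz 0.0001 roll 0.3759
```

```bash
python3 - <<'E'
from plan import *
for ys,Fy,off in((-8.5,26.5,9),(-11,28,3),(-10.5,28,-2),(-10.5,29,-2)):
  print(ys,Fy,off)
  for ph,Fx in [(10,19),(10,40),(14,55),(17,57),(20,58),(25,59),(30,60),(37,61),(45,62),(55,63),(65,64),(75,66),(80,68),(80,80)]:
    R,F,D,xs,cl,th=cfg(ph,Fx,Fy,ys,off); print(ph,'R',R.round(1),'F',F,'D',D.round(1),'hand',round((D-14.5)/85,3),'xs',xs.round(1),'clr',round(cl,1),'flap',th,'mid',((R+F)/2).round(1))
E
```

```text
-8.5 26.5 9
10 R [-74.2  10.1] F [19.  26.5] D 94.6 hand 0.942 xs -43.9 clr 39.1 flap 82.5 mid [-27.6  18.3]
10 R [-53.2  10.1] F [40.  26.5] D 94.6 hand 0.942 xs -22.9 clr 39.1 flap 86.0 mid [-6.6 18.3]
14 R [-13.5   9.4] F [55.  26.5] D 70.6 hand 0.66 xs 17.4 clr 17.2 flap 87.5 mid [20.7 18. ]
17 R [-0.6  8.9] F [57.  26.5] D 60.2 hand 0.538 xs 30.7 clr 8.7 flap 87.5 mid [28.2 17.7]
20 R [8.2 8.4] F [58.  26.5] D 53.0 hand 0.453 xs 39.9 clr 3.8 flap 87.5 mid [33.1 17.4]
25 R [18.1  7.4] F [59.  26.5] D 45.2 hand 0.361 xs 50.4 clr -0.1 flap 88.0 mid [38.5 17. ]
30 R [25.2  6.4] F [60.  26.5] D 40.2 hand 0.302 xs 58.1 clr -1.1 flap 88.0 mid [42.6 16.5]
37 R [32.4  4.9] F [61.  26.5] D 35.9 hand 0.251 xs 65.9 clr -0.8 flap 88.0 mid [46.7 15.7]
45 R [38.7  3.2] F [62.  26.5] D 33.0 hand 0.218 xs 72.7 clr 0.5 flap 87.5 mid [50.3 14.8]
55 R [45.1  0.9] F [63.  26.5] D 31.3 hand 0.198 xs 79.4 clr 2.5 flap 87.0 mid [54.  13.7]
65 R [51.  -1.4] F [64.  26.5] D 30.8 hand 0.192 xs 85.2 clr 4.7 flap 86.0 mid [57.5 12.5]
75 R [57.9 -3.7] F [66.  26.5] D 31.2 hand 0.197 xs 91.6 clr 7.3 flap 84.5
[... 3327 characters left out ...]
7 -6.6] F [60 29] D 71.2 hand 0.667 xs 33.0 clr 14.1 flap 90.5 mid [29.2 11.2]
37 R [11.8 -8.1] F [61 29] D 61.6 hand 0.554 xs 47.1 clr 7.2 flap 90.5 mid [36.4 10.5]
45 R [23.2 -9.8] F [62 29] D 54.9 hand 0.476 xs 59.0 clr 4.2 flap 90.0 mid [42.6  9.6]
55 R [ 34.2 -12.1] F [63 29] D 50.2 hand 0.42 xs 70.3 clr 4.4 flap 89.5 mid [48.6  8.4]
65 R [ 43.8 -14.4] F [64 29] D 47.9 hand 0.393 xs 79.7 clr 6.6 flap 88.5 mid [53.9  7.3]
75 R [ 53.8 -16.7] F [66 29] D 47.3 hand 0.385 xs 89.2 clr 10.0 flap 87.0 mid [59.9  6.2]
80 R [ 59.8 -17.7] F [68 29] D 47.5 hand 0.388 xs 94.8 clr 12.0 flap 86.5 mid [63.9  5.6]
80 R [ 71.8 -17.7] F [80 29] D 47.5 hand 0.388 xs 106.8 clr 12.0 flap 87.0 mid [75.9  5.6]
```

```bash
python3 - <<'E'
from h import *
delta(-31,13.9,-8,.022);delta(-30,18.1,10,.022);delta(-18,18.1,10,.022)
E
```

```text
dx -0.0152 dy 0.0026 dz 0.0001 roll 0.0006
dx -0.0135 dy 0.0065 dz 0.0001 roll 0.3148
dx -0.0017 dy 0.0046 dz 0.0001 roll 0.3148
```

>>> send_rows --series '[{"x": -0.008,"y": 0.0013,"z": 0,"roll": 0,"hand": 1},{"x": -0.0152,"y": 0.0026,"z": 0,"roll": 0,"hand": 1},{"x": -0.015,"y": 0.0036,"z": 0,"roll": 0.08,"hand": 1},{"x": -0.0145,"y": 0.0046,"z": 0,"roll": 0.16,"hand": 1},{"x": -0.014,"y": 0.0056,"z": 0,"roll": 0.24,"hand": 1},{"x": -0.0135,"y": 0.0065,"z": 0,"roll": 0.315,"hand": 1},{"x": -0.0135,"y": 0.0065,"z": 0,"roll": 0.315,"hand": 1}]'

```text
time_s: 7.42
tcp_pos: [0.5442, 0.1283, 0.0219]
tool_rot: [[-0.01, 1.0, 0.001], [1.0, 0.01, -0.0], [-0.0, 0.001, -1.0]]
force: [-2.2, -0.7, 0.3]
finger_gap: 0.998
```

```bash
python3 - <<'E'
from h import *
a=snap('side','side7',(220,420,120,260),4); b=snap('top','top7',(200,360,100,320),2.5)
state();delta(-10,18.1,10,.022);delta(8,18.1,10,.022)
E
```

```text
t 7.53 lane [-30.6  18.1] z 0.0219 phi 9.9 gap 0.998 R [-79.5   9.5] F [18.4 26.6] force lane [-1.9 -1.4] 0.9
dx 0.0203 dy -0.0033 dz 0.0001 roll 0.0013
dx 0.0380 dy -0.0063 dz 0.0001 roll 0.0013
```

View pics/side7.png

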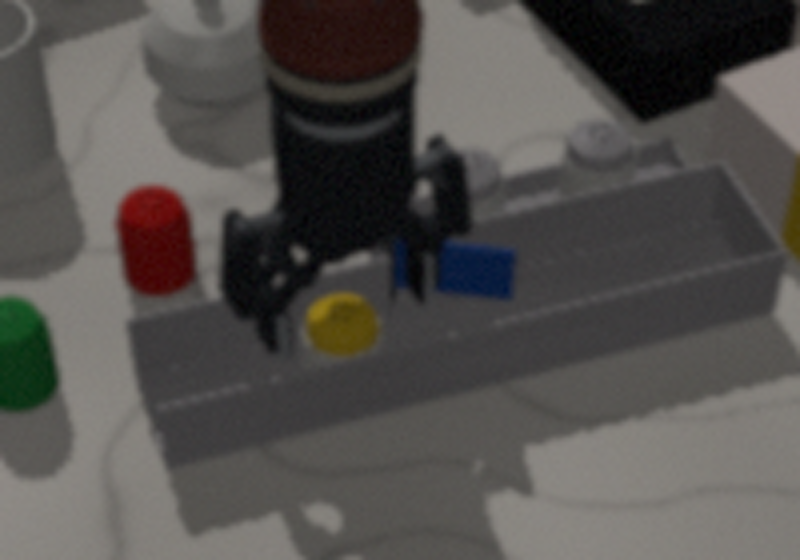

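View pics/top7.png

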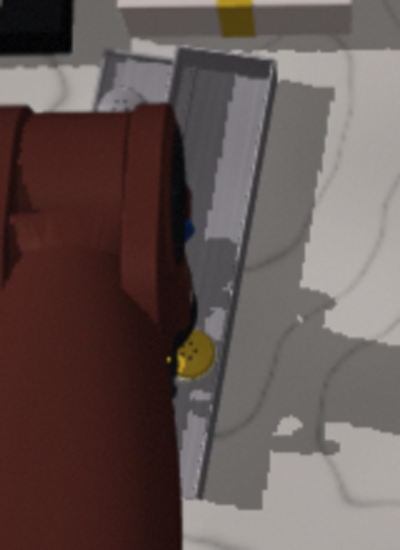

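The flap is held wide open, its free edge at side crop (515,250). The shaker at (342,325) is still on the deck. Next is the forward push. I'll check the flap angle from its edge pixel.

```bash
python3 - <<'E'
from h import *
p=w2l(onz('side',220+514/4-.4,120+249/4-.4,.057)); print('flap edge',p,np.degrees(np.arctan2(p[0],44-p[1])))
E
```

```text
flap edge [69.53409036 14.4300839 ] 66.96199684736719
```

>>> send_rows --series '[{"x": 0.004,"y": -0.0007,"z": 0,"roll": 0,"hand": 1},{"x": 0.008,"y": -0.0013,"z": 0,"roll": 0,"hand": 1},{"x": 0.0115,"y": -0.0019,"z": 0,"roll": 0,"hand": 1},{"x": 0.015,"y": -0.0025,"z": 0,"roll": 0,"hand": 1},{"x": 0.0185,"y": -0.003,"z": 0,"roll": 0,"hand": 1},{"x": 0.022,"y": -0.0036,"z": 0,"roll": 0,"hand": 1},{"x": 0.0255,"y": -0.0042,"z": 0,"roll": 0,"hand": 1},{"x": 0.029,"y": -0.0048,"z": 0,"roll": 0,"hand": 1},{"x": 0.0325,"y": -0.0054,"z": 0,"roll": 0,"hand": 1},{"x": 0.035,"y": -0.0058,"z": 0,"roll": 0,"hand": 1},{"x": 0.035,"y": -0.0058,"z": 0,"roll": 0,"hand": 1}]'

```text
time_s: 8.9
tcp_pos: [0.5798, 0.1223, 0.022]
tool_rot: [[-0.009, 1.0, 0.002], [1.0, 0.009, -0.0], [-0.0, 0.002, -1.0]]
force: [-1.1, 0.7, -0.6]
finger_gap: 1.002
```

```bash
python3 - <<'E'
from h import *
a=snap('side','side8',(240,440,110,250),4); b=snap('top','top8',(200,360,100,320),2.5)
m=yellow(b); ys,xs=np.nonzero(m[200:270,255:310]); print(xs.max()+255, ys.min()+200, ys.max()+200)
r=xs.max()+255; cy=(ys.min()+ys.max())/2+200
print(w2l(onz('top',r-9,cy,.06))+[3,0])
state()
E
```

```text
288 218 236
[-13.62894258 -10.24757559]
t 9.0 lane [ 5.4 17.9] z 0.022 phi 9.9 gap 0.998 R [-43.5   9.4] F [54.3 26.5] force lane [-0.5 -0.9] -0.9
```

View pics/side8.png

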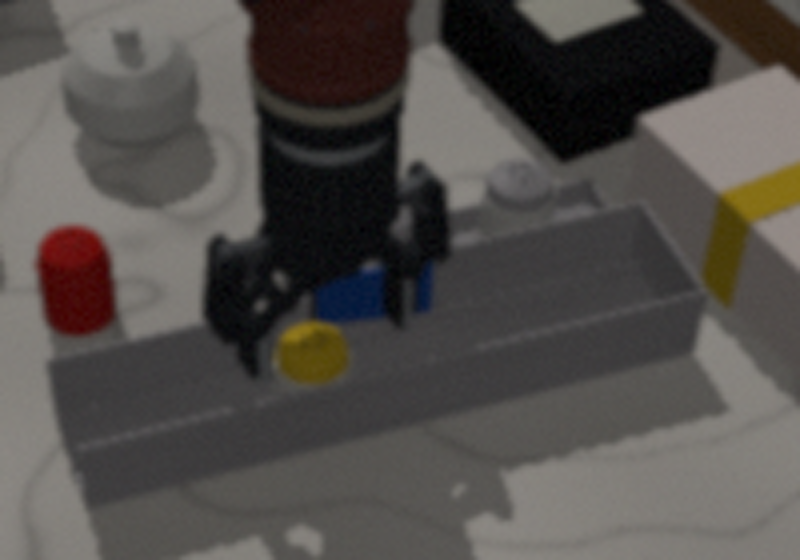

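View pics/top8.png

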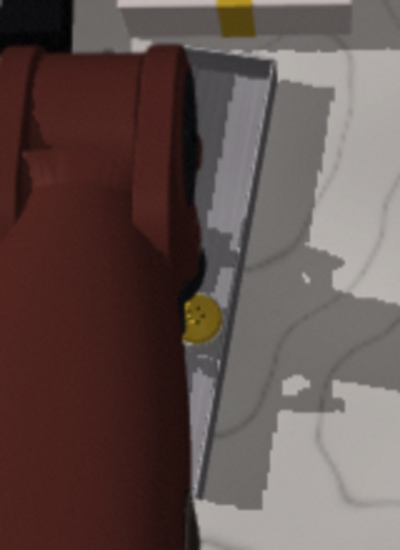

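```bash
cat > way.py <<'E'
from h import *
from plan import cfg
from scipy.interpolate import PchipInterpolator as P
# phi, Fx knots -> xs
kn=[(17,52),(20,56),(25,58),(30,59.5),(37,61),(45,62),(55,63),(65,64),(75,66),(80,68)]
def table(Fy,ys,off):
    c=[cfg(a,b,Fy,ys,off) for a,b in kn]; x=[q[3] for q in c]
    return P(x,[k[0] for k in kn]),P(x,[k[1] for k in kn]),x
def rows(xs_list,Fy=29,ys=-11,off=4):
    fp,fx,x=table(Fy,ys,off); print('xs range',round(x[0],1),round(x[-1],1))
    s,p,yaw=now()
    for xs in xs_list:
        ph,Fx=float(fp(xs)),float(fx(xs)); R,F,D,xx,cl,th=cfg(ph,Fx,Fy,ys,off); h=(D-14.5)/85
        w=l2w((R+F)/2)-p[:2]
        print('xs %.1f phi %.1f R %s F %s clr %.1f | x %.4f y %.4f z %.4f roll %.3f hand %.3f'%(xx,ph,R.round(1),F.round(1),cl,w[0],w[1],.022+(1-h)*.016-p[2],np.radians(ph+A0-yaw),h))
E
python3 - <<'E'
from way import *
rows(np.arange(-8,40,4))
E
```

```text
xs range -5.5 95.5
xs -7.6 phi 16.7 R [-40.4   1.4] F [51.3 29. ] clr 38.5 | x -0.0004 y -0.0026 z 0.0007 roll 0.119 hand 0.955
xs -4.1 phi 17.2 R [-36.9   1.4] F [52.4 29. ] clr 36.5 | x 0.0019 y -0.0031 z 0.0011 roll 0.127 hand 0.930
xs -0.2 phi 17.8 R [-33.1   1.3] F [53.5 29. ] clr 34.1 | x 0.0043 y -0.0035 z 0.0016 roll 0.137 hand 0.900
xs 3.9 phi 18.4 R [-29.1   1.1] F [54.5 29. ] clr 31.5 | x 0.0067 y -0.0040 z 0.0021 roll 0.149 hand 0.866
xs 8.0 phi 19.2 R [-25.1   1. ] F [55.3 29. ] clr 28.8 | x 0.0091 y -0.0044 z 0.0027 roll 0.162 hand 0.831
xs 12.0 phi 20.0 R [-21.2   0.9] F [56. 29.] clr 26.2 | x 0.0113 y -0.0049 z 0.0032 roll 0.176 hand 0.797
xs 16.0 phi 21.0 R [-17.4   0.7] F [56.6 29. ] clr 23.5 | x 0.0135 y -0.0053 z 0.0038 roll 0.193 hand 0.761
xs 20.0 phi 22.0 R [-13.5   0.5] F [57. 29.] clr 20.8 | x 0.0156 y -0.0058 z 0.0044 roll 0.211 hand 0.724
xs 24.1 phi 23.2 R [-9.6  0.3] F [57.4 29. ] clr 18.2 | x 0.0177 y -0.0063 z 0.0050 roll 0.232 hand 0.687
xs 28.0 phi 24.5 R [-5.8  0. ] F [57.8 29. ] clr 15.7 | x 0.0198 y -0.0067 z 0.0056 roll 0.255 hand 0.652
xs 32.0 phi 25.9 R [-2.  -0.3] F [58.3 29. ] clr 13.5 | x 0.0219 y -0.0072 z 0.0061 roll 0.279 hand 0.618
xs 36.0 phi 27.4 R [ 1.8 -0.6] F [58.8 29. ] clr 11.4 | x 0.0240 y -0.0077 z 0.0066 roll 0.306 hand 0.585
```

>>> send_rows --series '[{"x": -0.006,"y": 0.001,"z": 0,"roll": 0,"hand": 1},{"x": -0.0079,"y": -0.0014,"z": 0.0005,"roll": 0.119,"hand": 0.955},{"x": -0.0079,"y": -0.0014,"z": 0.0005,"roll": 0.119,"hand": 0.955},{"x": -0.004,"y": -0.002,"z": 0.0006,"roll": 0.119,"hand": 0.955},{"x": -0.0004,"y": -0.0026,"z": 0.0007,"roll": 0.119,"hand": 0.955},{"x": 0.0019,"y": -0.0031,"z": 0.0011,"roll": 0.127,"hand": 0.93},{"x": 0.0043,"y": -0.0035,"z": 0.0016,"roll": 0.137,"hand": 0.9},{"x": 0.0067,"y": -0.004,"z": 0.0021,"roll": 0.149,"hand": 0.866},{"x": 0.0091,"y": -0.0044,"z": 0.0027,"roll": 0.162,"hand": 0.831},{"x": 0.0113,"y": -0.0049,"z": 0.0032,"roll": 0.176,"hand": 0.797},{"x": 0.0135,"y": -0.0053,"z": 0.0038,"roll": 0.193,"hand": 0.761},{"x": 0.0135,"y": -0.0053,"z": 0.0038,"roll": 0.193,"hand": 0.761}]'

```text
time_s: 10.5
tcp_pos: [0.5936, 0.1169, 0.0259]
tool_rot: [[-0.201, 0.98, 0.002], [0.98, 0.201, -0.0], [-0.001, 0.002, -1.0]]
force: [-0.1, -0.3, 0.0]
finger_gap: 0.76
```

```bash
python3 - <<'E'
from way import *
a=snap('side','side9',(240,440,110,250),4); b=snap('top','top9',(200,360,80,300),2.5)
m=yellow(b); ys,xs=np.nonzero(m[180:270,255:310]); print(xs.max()+255, ys.min()+180, ys.max()+180)
r=xs.max()+255; cy=(ys.min()+ys.max())/2+180
print(w2l(onz('top',r-9,cy,.06))+[3,0])
state()
rows(np.arange(18,62,4))
E
```

```text
290 205 223
[13.78580239 -9.56973191]
t 10.6 lane [19.9 14.9] z 0.0259 phi 21.0 gap 0.762 R [-17.1   0.7] F [56.9 29. ] force lane [-0.5 -0.3] -0.5
xs range -5.5 95.5
xs 18.0 phi 21.5 R [-15.4   0.6] F [56.8 29. ] clr 22.1 | x 0.0008 y -0.0002 z 0.0003 roll 0.009 hand 0.742
xs 22.0 phi 22.6 R [-11.5   0.4] F [57.2 29. ] clr 19.4 | x 0.0029 y -0.0007 z 0.0008 roll 0.029 hand 0.705
xs 26.0 phi 23.9 R [-7.7  0.1] F [57.6 29. ] clr 16.9 | x 0.0050 y -0.0011 z 0.0014 roll 0.050 hand 0.669
xs 30.0 phi 25.2 R [-3.9 -0.1] F [58.1 29. ] clr 14.6 | x 0.0070 y -0.0016 z 0.0020 roll 0.074 hand 0.635
xs 34.0 phi 26.6 R [-0.1 -0.4] F [58.5 29. ] clr 12.4 | x 0.0091 y -0.0021 z 0.0025 roll 0.099 hand 0.601
xs 38.0 phi 28.3 R [ 3.7 -0.7] F [59. 29.] clr 10.4 | x 0.0112 y -0.0026 z 0.0030 roll 0.128 hand 0.568
xs 42.0 phi 30.1 R [ 7.6 -1.1] F [59.5 29. ] clr 8.7 | x 0.0133 y -0.0031 z 0.0036 roll 0.159 hand 0.536
xs 46.0 phi 32.1 R [11.4 -1.5] F [60. 29.] clr 7.1 | x 0.0154 y -0.0037 z 0.0041 roll 0.195 hand 0.505
xs 50.0 phi 34.4 R [15.2 -2. ] F [60.5 29. ] clr 5.9 | x 0.0175 y -0.0043 z 0.0045 roll 0.234 hand 0.476
xs 54.0 phi 36.9 R [19.  -2.6] F [61. 29.] clr 5.0 | x 0.0196 y -0.0049 z 0.0050 roll 0.278 hand 0.448
xs 58.0 phi 39.8 R [22.7 -3.2] F [61.4 29. ] clr 4.3 | x 0.0216 y -0.0055 z 0.0054 roll 0.328 hand 0.421
```

View pics/side9.png

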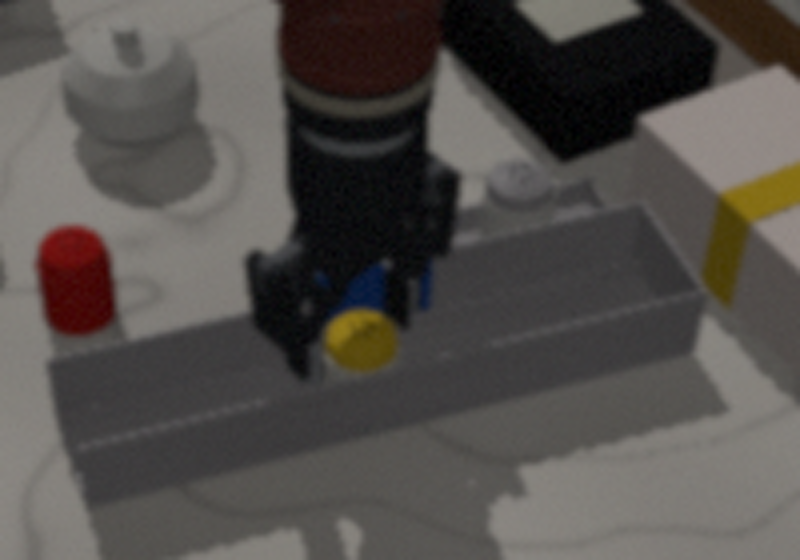

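View pics/top9.png

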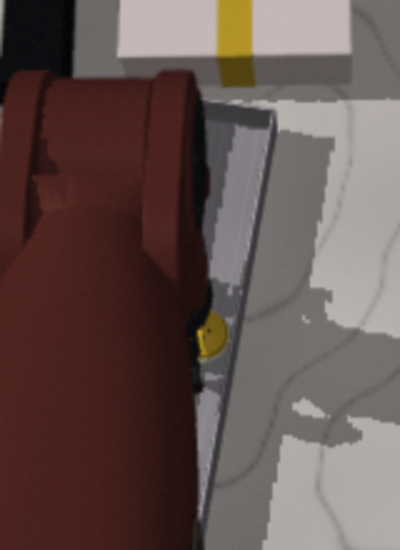

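```bash
python3 - <<'E'
from way import *
rows(np.arange(20,66,4),30,-10,3)
E
```

```text
xs range -8.6 95.4
xs 20.0 phi 22.7 R [-13.7   0.4] F [57.2 30. ] clr 21.0 | x 0.0019 y 0.0000 z 0.0004 roll 0.030 hand 0.734
xs 24.1 phi 23.9 R [-9.8  0.1] F [57.6 30. ] clr 18.4 | x 0.0040 y -0.0005 z 0.0010 roll 0.051 hand 0.697
xs 28.0 phi 25.2 R [-6.1 -0.1] F [58.1 30. ] clr 16.0 | x 0.0061 y -0.0009 z 0.0015 roll 0.073 hand 0.663
xs 32.0 phi 26.6 R [-2.2 -0.4] F [58.5 30. ] clr 13.7 | x 0.0081 y -0.0014 z 0.0021 roll 0.098 hand 0.629
xs 36.0 phi 28.2 R [ 1.6 -0.7] F [59. 30.] clr 11.6 | x 0.0103 y -0.0019 z 0.0026 roll 0.126 hand 0.595
xs 40.0 phi 29.9 R [ 5.4 -1.1] F [59.5 30. ] clr 9.7 | x 0.0123 y -0.0024 z 0.0031 roll 0.156 hand 0.563
xs 44.0 phi 31.8 R [ 9.2 -1.5] F [60. 30.] clr 8.0 | x 0.0144 y -0.0030 z 0.0036 roll 0.190 hand 0.532
xs 48.0 phi 34.0 R [13.1 -1.9] F [60.4 30. ] clr 6.6 | x 0.0165 y -0.0036 z 0.0041 roll 0.227 hand 0.502
xs 52.0 phi 36.4 R [16.9 -2.4] F [60.9 30. ] clr 5.5 | x 0.0186 y -0.0042 z 0.0046 roll 0.269 hand 0.473
xs 56.0 phi 39.1 R [20.6 -3. ] F [61.3 30. ] clr 4.7 | x 0.0206 y -0.0048 z 0.0050 roll 0.316 hand 0.446
xs 60.0 phi 42.2 R [24.4 -3.7] F [61.7 30. ] clr 4.2 | x 0.0226 y -0.0055 z 0.0054 roll 0.370 hand 0.420
xs 64.0 phi 45.6 R [28.3 -4.5] F [62.1 30. ] clr 4.1 | x 0.0246 y -0.0062 z 0.0058 roll 0.429 hand 0.397
```

>>> send_rows --series '[{"x": 0.0019,"y": 0,"z": 0.0004,"roll": 0.03,"hand": 0.734},{"x": 0.004,"y": -0.0005,"z": 0.001,"roll": 0.051,"hand": 0.697},{"x": 0.0061,"y": -0.0009,"z": 0.0015,"roll": 0.073,"hand": 0.663},{"x": 0.0081,"y": -0.0014,"z": 0.0021,"roll": 0.098,"hand": 0.629},{"x": 0.0103,"y": -0.0019,"z": 0.0026,"roll": 0.126,"hand": 0.595},{"x": 0.0123,"y": -0.0024,"z": 0.0031,"roll": 0.156,"hand": 0.563},{"x": 0.0123,"y": -0.0024,"z": 0.0031,"roll": 0.156,"hand": 0.563}]'

```text
time_s: 11.48
tcp_pos: [0.6061, 0.1144, 0.029]
tool_rot: [[-0.351, 0.936, 0.003], [0.936, 0.351, 0.0], [-0.001, 0.003, -1.0]]
force: [-1.7, 0.4, 0.5]
finger_gap: 0.564
```

```bash
python3 - <<'E'
from way import *
a=snap('side','side10',(260,420,120,230),5); b=snap('top','top10',(200,360,80,300),2.5)
m=yellow(b); ys,xs=np.nonzero(m[160:270,255:310]); print(xs.max()+255, ys.min()+160, ys.max()+160)
r=xs.max()+255; cy=(ys.min()+ys.max())/2+160
print(w2l(onz('top',r-9,cy,.06))+[3,0])
state()
rows(np.arange(42,82,3.5),30,-10,3)
E
```

```text
292 194 211
[38.30496619 -9.42397527]
t 11.57 lane [32.6 14.5] z 0.029 phi 29.9 gap 0.564 R [ 5.5 -1.1] F [59.7 30. ] force lane [ 0.2 -1.8] 0.4
xs range -8.6 95.4
xs 42.0 phi 30.8 R [ 7.3 -1.3] F [59.7 30. ] clr 8.8 | x 0.0009 y -0.0002 z 0.0003 roll 0.017 hand 0.547
xs 45.5 phi 32.6 R [10.7 -1.6] F [60.1 30. ] clr 7.5 | x 0.0027 y -0.0007 z 0.0007 roll 0.048 hand 0.520
xs 49.0 phi 34.6 R [14.  -2.1] F [60.6 30. ] clr 6.3 | x 0.0045 y -0.0012 z 0.0011 roll 0.082 hand 0.494
xs 52.5 phi 36.7 R [17.3 -2.5] F [60.9 30. ] clr 5.4 | x 0.0063 y -0.0018 z 0.0015 roll 0.119 hand 0.470
xs 56.0 phi 39.1 R [20.6 -3. ] F [61.3 30. ] clr 4.7 | x 0.0081 y -0.0023 z 0.0019 roll 0.160 hand 0.446
xs 59.5 phi 41.8 R [24.  -3.6] F [61.6 30. ] clr 4.3 | x 0.0099 y -0.0029 z 0.0023 roll 0.207 hand 0.423
xs 63.0 phi 44.7 R [27.3 -4.3] F [62. 30.] clr 4.1 | x 0.0116 y -0.0035 z 0.0026 roll 0.258 hand 0.403
xs 66.5 phi 47.9 R [30.7 -5. ] F [62.3 30. ] clr 4.3 | x 0.0134 y -0.0042 z 0.0029 roll 0.314 hand 0.384
xs 70.0 phi 51.4 R [34.1 -5.8] F [62.7 30. ] clr 4.7 | x 0.0152 y -0.0049 z 0.0031 roll 0.376 hand 0.368
xs 73.5 phi 55.2 R [37.5 -6.7] F [63. 30.] clr 5.3 | x 0.0170 y -0.0056 z 0.0034 roll 0.442 hand 0.355
xs 77.0 phi 59.3 R [41.1 -7.6] F [63.4 30. ] clr 6.2 | x 0.0188 y -0.0064 z 0.0035 roll 0.513 hand 0.344
xs 80.5 phi 63.6 R [44.6 -8.6] F [63.8 30. ] clr 7.3 | x 0.0207 y -0.0072 z 0.0036 roll 0.588 hand 0.336
```

View pics/side10.png

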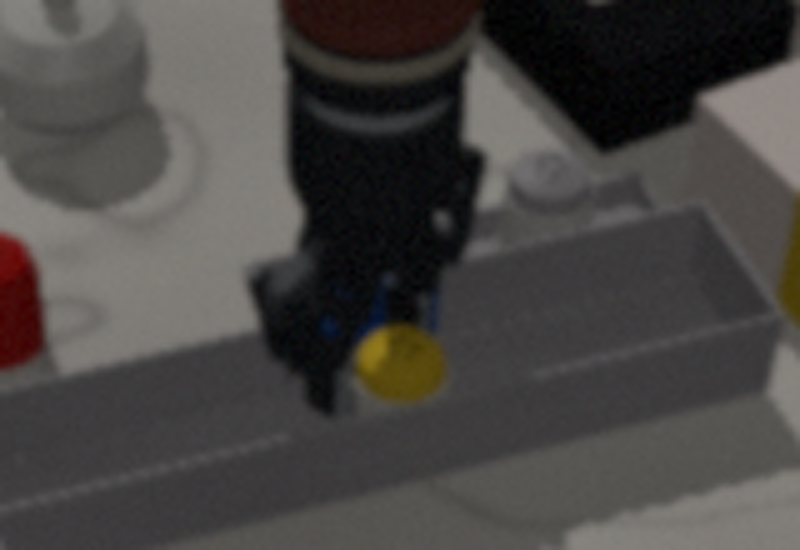

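View pics/top10.png

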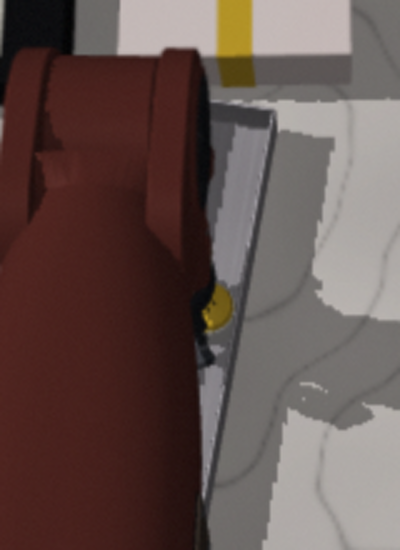

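>>> send_rows --force 20 --series '[{"x": 0.0009,"y": -0.0002,"z": 0.0003,"roll": 0.017,"hand": 0.547},{"x": 0.0027,"y": -0.0007,"z": 0.0007,"roll": 0.048,"hand": 0.52},{"x": 0.0045,"y": -0.0012,"z": 0.0011,"roll": 0.082,"hand": 0.494},{"x": 0.0063,"y": -0.0018,"z": 0.0015,"roll": 0.119,"hand": 0.47},{"x": 0.0081,"y": -0.0023,"z": 0.0019,"roll": 0.16,"hand": 0.446},{"x": 0.0099,"y": -0.0029,"z": 0.0023,"roll": 0.207,"hand": 0.423}]'

```text
time_s: 12.32
tcp_pos: [0.6161, 0.1115, 0.0313]
tool_rot: [[-0.537, 0.843, 0.003], [0.843, 0.537, 0.001], [-0.001, 0.003, -1.0]]
force: [-1.8, 0.2, -0.4]
finger_gap: 0.419
```

```bash
python3 - <<'E'
from way import *
a=snap('side','side11',(260,420,120,230),5); b=snap('top','top11',(220,340,100,270),3.5)
m=yellow(b); ys,xs=np.nonzero(m[150:270,255:310]); print(xs.max()+255, ys.min()+150, ys.max()+150)
r=xs.max()+255; cy=(ys.min()+ys.max())/2+150
print(w2l(onz('top',r-9,cy,.06))+[3,0])
state()
rows(np.arange(61,96,3.5),30,-10,3)
E
```

```text
294 185 201
[ 58.81715508 -10.00514733]
t 12.43 lane [43.1 13.2] z 0.0313 phi 41.8 gap 0.423 R [24.3 -3.7] F [61.9 30. ] force lane [-0.1 -1.2] 0.4
xs range -8.6 95.4
xs 61.0 phi 43.0 R [25.4 -3.9] F [61.8 30. ] clr 4.2 | x 0.0005 y -0.0002 z 0.0001 roll 0.020 hand 0.414
xs 64.5 phi 46.0 R [28.7 -4.6] F [62.1 30. ] clr 4.1 | x 0.0022 y -0.0008 z 0.0004 roll 0.073 hand 0.395
xs 68.0 phi 49.4 R [32.1 -5.3] F [62.5 30. ] clr 4.4 | x 0.0040 y -0.0015 z 0.0007 roll 0.132 hand 0.377
xs 71.5 phi 53.0 R [35.6 -6.2] F [62.8 30. ] clr 4.9 | x 0.0058 y -0.0022 z 0.0009 roll 0.195 hand 0.362
xs 75.0 phi 56.9 R [39.  -7.1] F [63.2 30. ] clr 5.7 | x 0.0076 y -0.0030 z 0.0011 roll 0.263 hand 0.350
xs 78.5 phi 61.1 R [42.6 -8. ] F [63.6 30. ] clr 6.7 | x 0.0095 y -0.0038 z 0.0013 roll 0.337 hand 0.340
xs 82.0 phi 65.4 R [46.2 -9. ] F [64.1 30. ] clr 7.8 | x 0.0114 y -0.0046 z 0.0014 roll 0.411 hand 0.334
xs 85.5 phi 69.6 R [ 49.9 -10. ] F [64.7 30. ] clr 9.1 | x 0.0135 y -0.0054 z 0.0014 roll 0.484 hand 0.331
xs 89.0 phi 73.6 R [ 53.6 -10.9] F [65.6 30. ] clr 10.4 | x 0.0157 y -0.0062 z 0.0014 roll 0.555 hand 0.330
xs 92.5 phi 77.2 R [ 57.3 -11.6] F [66.8 30. ] clr 11.7 | x 0.0180 y -0.0070 z 0.0014 roll 0.618 hand 0.332
```

View pics/side11.png

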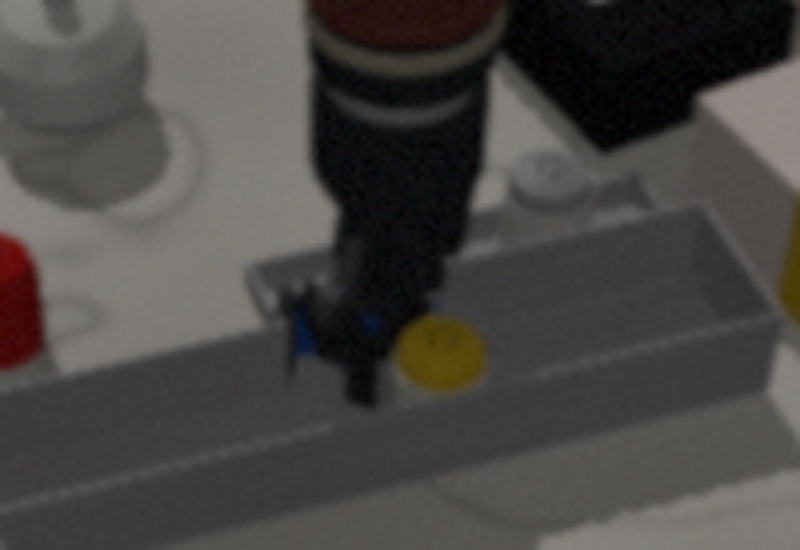

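View pics/top11.png

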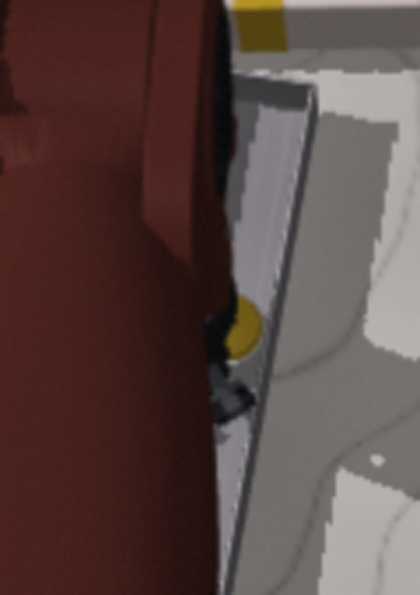

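>>> send_rows --series '[{"x": 0.0005,"y": -0.0002,"z": 0.0002,"roll": 0.02,"hand": 0.414},{"x": 0.0022,"y": -0.0008,"z": 0.0006,"roll": 0.073,"hand": 0.395},{"x": 0.004,"y": -0.0015,"z": 0.001,"roll": 0.132,"hand": 0.377},{"x": 0.0058,"y": -0.0022,"z": 0.0013,"roll": 0.195,"hand": 0.362},{"x": 0.0076,"y": -0.003,"z": 0.0015,"roll": 0.263,"hand": 0.35},{"x": 0.0095,"y": -0.0038,"z": 0.0015,"roll": 0.337,"hand": 0.34},{"x": 0.0114,"y": -0.0046,"z": 0.0015,"roll": 0.411,"hand": 0.334}]'

```text
time_s: 13.3
tcp_pos: [0.6278, 0.1068, 0.0329]
tool_rot: [[-0.83, 0.557, 0.003], [0.557, 0.83, 0.002], [-0.001, 0.003, -1.0]]
force: [-0.9, -1.3, 0.5]
finger_gap: 0.334
```

```bash
python3 - <<'E'
from way import *
a=snap('side','side12',(260,420,120,230),5); b=snap('top','top12',(220,340,100,270),3.5)
m=yellow(b); ys,xs=np.nonzero(m[140:270,255:310]); print(xs.max()+255, ys.min()+140, ys.max()+140)
r=xs.max()+255; cy=(ys.min()+ys.max())/2+140
print(w2l(onz('top',r-9,cy,.06))+[3,0])
state()
rows(np.arange(83.5,96,3.5),30,-10,3); delta(63,9.2,78,.033);delta(73,9,80,.033);delta(85,9,80,.033)
E
```

```text
296 174 190
[ 82.64248903 -10.02555291]
t 13.4 lane [55.3 10.4] z 0.0328 phi 65.4 gap 0.335 R [46.4 -9.1] F [64.2 30. ] force lane [-1.2  0.2] -0.2
xs range -8.6 95.4
xs 83.5 phi 67.2 R [47.7 -9.4] F [64.3 30. ] clr 8.4 | x 0.0007 y -0.0003 z -0.0001 roll 0.030 hand 0.333
xs 87.0 phi 71.3 R [ 51.5 -10.3] F [65.1 30. ] clr 9.7 | x 0.0029 y -0.0011 z -0.0001 roll 0.103 hand 0.330
xs 90.5 phi 75.2 R [ 55.2 -11.2] F [66.1 30. ] clr 11.0 | x 0.0051 y -0.0019 z -0.0001 roll 0.171 hand 0.331
xs 94.0 phi 78.7 R [ 59.  -11.9] F [67.4 30. ] clr 12.2 | x 0.0075 y -0.0027 z -0.0001 roll 0.231 hand 0.333
dx 0.0074 dy -0.0025 dz 0.0002 roll 0.2191
dx 0.0172 dy -0.0043 dz 0.0002 roll 0.2540
dx 0.0291 dy -0.0063 dz 0.0002 roll 0.2540
```

View pics/side12.png

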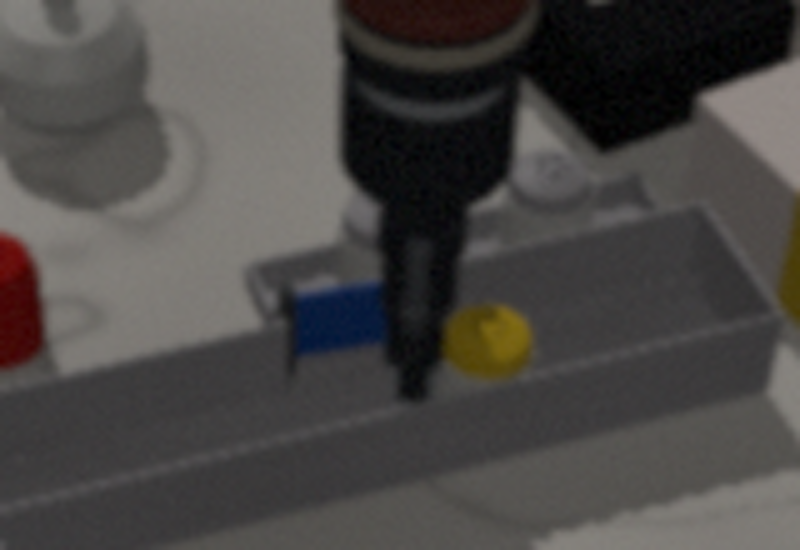

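View pics/top12.png

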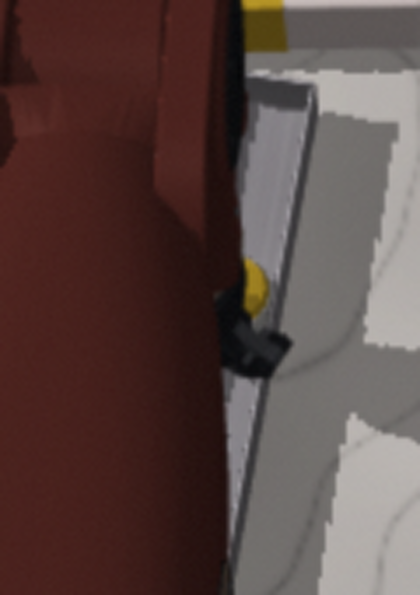

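>>> send_rows --series '[{"x": 0.0029,"y": -0.0011,"z": 0,"roll": 0.1,"hand": 0.333},{"x": 0.0051,"y": -0.0019,"z": 0,"roll": 0.17,"hand": 0.333},{"x": 0.0075,"y": -0.0027,"z": 0,"roll": 0.225,"hand": 0.333},{"x": 0.0105,"y": -0.003,"z": 0,"roll": 0.25,"hand": 0.333},{"x": 0.0135,"y": -0.0034,"z": 0,"roll": 0.254,"hand": 0.333},{"x": 0.0165,"y": -0.0038,"z": 0,"roll": 0.254,"hand": 0.333},{"x": 0.0192,"y": -0.0042,"z": 0,"roll": 0.254,"hand": 0.333},{"x": 0.0192,"y": -0.0042,"z": 0,"roll": 0.254,"hand": 0.333}]'

```text
time_s: 14.4
tcp_pos: [0.6473, 0.1025, 0.0328]
tool_rot: [[-0.943, 0.333, 0.002], [0.333, 0.943, 0.002], [-0.001, 0.003, -1.0]]
force: [0.4, -0.7, -0.5]
finger_gap: 0.333
```

```bash
python3 - <<'E'
from way import *
a=snap('side','side13',(260,420,120,230),5); b=snap('top','top13',(220,340,100,270),3.5)
m=yellow(b); ys,xs=np.nonzero(m[135:270,255:310]); print(xs.max()+255, ys.min()+135, ys.max()+135)
r=xs.max()+255; cy=(ys.min()+ys.max())/2+135
print(w2l(onz('top',r-9,cy,.06))+[3,0])
state(); delta(72,9.7,80,.15)
E
```

```text
297 164 175
[109.55404065  -7.4144227 ]
t 14.5 lane [75.1  9.4] z 0.0328 phi 80.0 gap 0.328 R [ 71.4 -11.5] F [78.8 30.3] force lane [-0.7 -0.5] -1.1
dx -0.0030 dy 0.0008 dz 0.1172 roll 0.0002
```

View pics/side13.png

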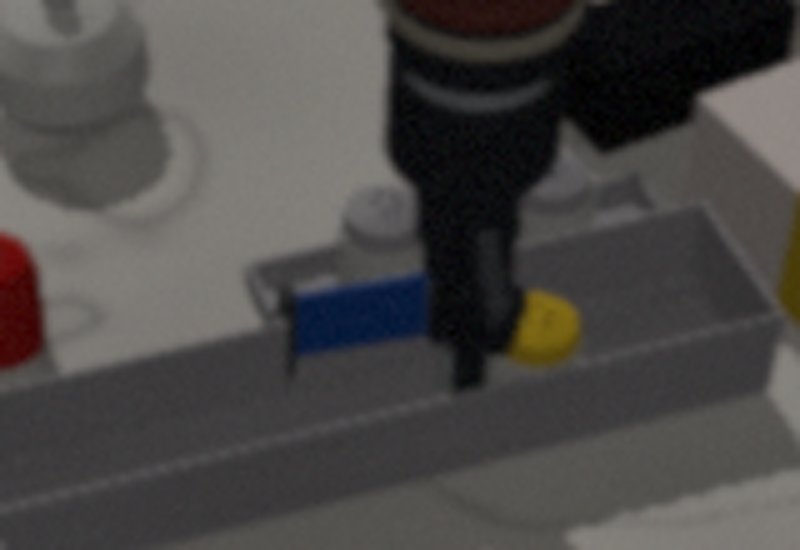

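View pics/top13.png

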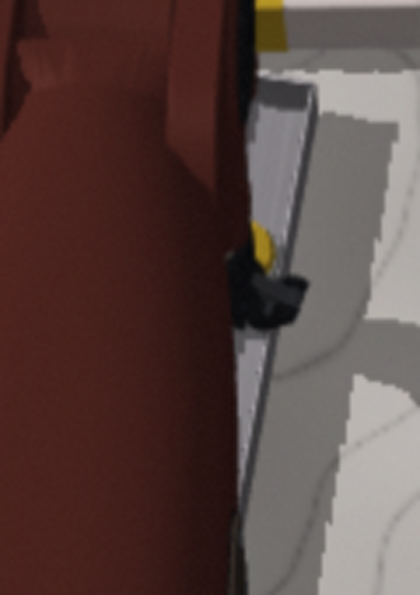

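The shaker is at about lane (106, −10), well clear of the flap's 74 mm arc. I'll back off 3 mm, then lift straight up.

>>> send_rows --series '[{"x": -0.003,"y": 0.0007,"z": 0,"roll": 0,"hand": 0.333},{"x": -0.003,"y": 0.0007,"z": 0,"roll": 0,"hand": 0.333},{"x": -0.003,"y": 0.0007,"z": 0.04,"roll": 0,"hand": 0.333},{"x": -0.003,"y": 0.0007,"z": 0.09,"roll": 0,"hand": 0.333},{"x": -0.003,"y": 0.0007,"z": 0.14,"roll": 0,"hand": 0.333},{"x": -0.003,"y": 0.0007,"z": 0.18,"roll": 0,"hand": 0.333},{"x": -0.06,"y": 0.0007,"z": 0.18,"roll": 0,"hand": 0.333},{"x": -0.11,"y": 0.0007,"z": 0.18,"roll": 0,"hand": 0.333},{"x": -0.15,"y": 0.0007,"z": 0.18,"roll": 0,"hand": 0.333},{"x": -0.17,"y": 0.0007,"z": 0.18,"roll": 0,"hand": 0.333},{"x": -0.17,"y": 0.0007,"z": 0.18,"roll": 0,"hand": 0.333},{"x": -0.17,"y": 0.0007,"z": 0.18,"roll": 0,"hand": 0.333}]'

```text
time_s: 16.0
tcp_pos: [0.4779, 0.1032, 0.2131]
tool_rot: [[-0.943, 0.332, 0.003], [0.332, 0.943, 0.002], [-0.002, 0.003, -1.0]]
force: [-0.2, 0.2, -0.9]
finger_gap: 0.331
```

```bash
python3 - <<'E'
from way import *
a=snap('side','side14',(240,440,110,250),4); b=snap('top','top14',(200,360,80,300),2.5)
for n,im,box,z in(('side',a,(260,415,140,250),.057),('top',b,(240,330,120,260),.06)):
  bl=blobs(yellow(im),box); print(n,bl,[w2l(onz(n,*x[1],z)).round(1) for x in bl])
  bl=blobs(blue(im),box); print(n,'blue',bl)
state()
E
```

```text
side [([358, 179, 18, 12, 168], [366.4, 184.4])] [array([106.1,  -7.5])]
side blue [([317, 181, 11, 23, 120], [321.9, 193.5])]
top [([281, 163, 17, 19, 267], [288.4, 171.9])] [array([101.6,  -9.1])]
top blue [([280, 219, 10, 6, 41], [284.4, 221.1])]
t 16.1 lane [-92.  -17.6] z 0.2128 phi 80.0 gap 0.336 R [-95.8 -38.8] F [-88.3   3.6] force lane [ 0.6 -0.1] -0.8
```

View pics/side14.png

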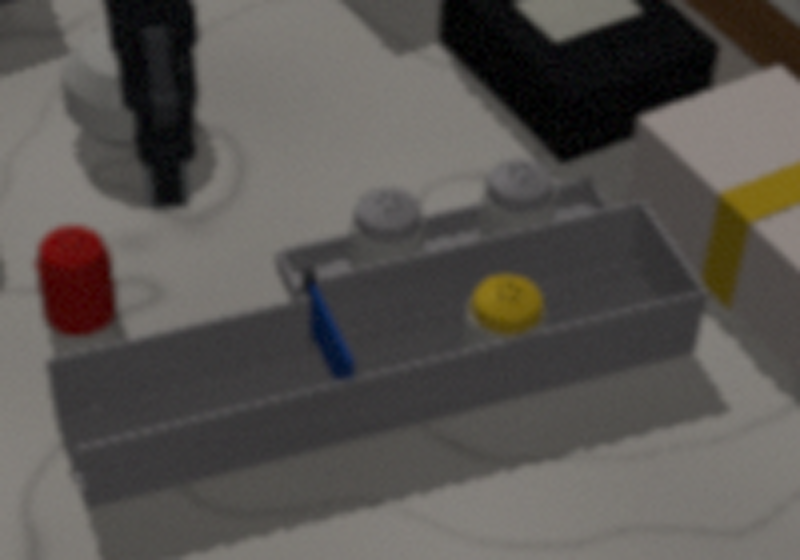

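View pics/top14.png

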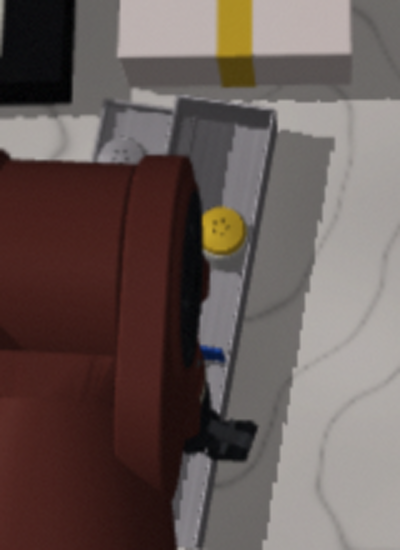

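The flap's pixels in the side view match the starting shut picture exactly: box 317,181,11×23, centre (321.9,193.5). The shaker stands upright in the chamber with its cap at side crop (507,302). The other shakers stand where they were and the robot is clear, so I'll hand in.

```bash
python3 -c "
from workcell import hand_in; print(hand_in())"
```

```text
the job is handed in; nothing more can be done
None
```

The used shaker is in the inner chamber with the flap shut behind it, and I handed the job in at about 16 s. `hand_in()` gives no verdict.

**What I did:** I pushed the shaker gently along the deck and over towards the right wall with the rear finger. The front finger had opened the flap to roughly 67–80° before the shaker reached the doorway, and then held it wide open. I turned the gripper as the rear finger pushed the shaker through to lane x of about 105 mm, then backed off 3 mm and lifted straight up. The force readings I saw stayed under about 5 N.

**Last checks:**
- **Shaker:** it stands upright. The side view puts it at lane (106, −8) mm and the top view at (102, −9) mm. The few millimetres between them match the offset seen all along. In either case it is well clear of the flap's 74 mm arc.
- **Flap:** the side view shows it at exactly the same pixels as in the shut starting picture. In the top view the arm hid part of it.
- **Other items:** the clean shakers and the red one looked unmoved. I did not re-measure the green shaker or the tableware. The arm stayed high above them, apart from low work close to the clean shakers.
- **Flap angle:** my one image measurement on the deck read 67°, against 82° predicted. The finger is probably thinner than I had modelled. The flap was still well open.

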